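# Empty the bench pan into the stock box

## Robot

A 6-joint arm with a two-finger parallel gripper is mounted at the origin on the work surface. World frame = base frame: x ahead of the robot, y to its left, z up, the work surface at z = 0. Lengths are in m, angles in rad, forces in N, time in s.
With the tool pointing down it reaches from about 0.25 to 0.725 m from the base axis. Payload 4 kg.
Tool frame: the origin (TCP) lies on the centre line of the jaws, within the pads' length; the fingertips stand 17 mm ahead of it and the grasp point (between the pads) lies 2 mm behind it; z points along the fingers, y is the line along which they close (so a half turn about z gives the same grasp; the last joint's range is limited). The gripper opens to 85 mm and grips with 20 to 120 N. Pads are 22 mm wide; open, the fingers measure 114 mm over their backs; the gripper's body (76 mm by 85 mm) begins 54 mm behind the grasp point. The pads swing forward as they close: fully open they stand 13 mm farther back than shut.
Start: joints at [-1.196, 0.241, 0.005, 1.335, 0, 1.571], TCP at [0.183, -0.465, 0.248] pointing down, gripper open.
Joint ranges: [-2.72, 2.72], [-1.05, 1.87], [-1.09, 1.28], [-1.99, 2.15], [-1.42, 1.44], [-3.14, 3.14]. Speed limits (rad/s): [2.79, 2.79, 3.14, 3.14, 3.14, 3.14].

## Interface

Orientations are given as a unit quaternion [x, y, z, w].
In Python, from workcell import bot, camera, get_calibration gives the robot as it stands.
- The arm moves only by the tool apply_moves, never from a script. Its argument "steps" is a list of rows, each a list of 3 entries, a list of its own where there are three numbers: the shift along the tool's x, y, z as a fraction of full scale, then the turn, a rotation vector about the tool's x, y, z as a fraction of full scale, then the opening, from 0 (shut) to 1 (fully open). A call has exactly 8 rows; each row shifts and turns the commanded pose from where the row before left it, along the tool's axes as they then stand; what a row does not reach is not made up. Full scale, the value 1, is 20 cm for a shift and pi rad for a turn. A row lasts 1/12 s, in which the tool goes at most 41.7 mm and 7.16 degrees, less where a joint would pass 70% of its speed; a pose out of reach is approached as far as the arm can. A call with a number of a shift or a turn outside -1 to 1 is refused whole. A call with a gripper value outside its range is refused whole. The fingers move at their own pace and stop on an object; the grip force is fixed at half the most. Time passes only in rows, so rows that do not move let the fingers close, or fill a call up. It gives the time, the measured TCP pose, the force, the opening and the grip force at its end, in the units of the state.
- bot.get_obs(): the state, without advancing time (a new reading comes with each control period).
- camera(name): name is "side" or "top" or "wrist"; returns (picture, depth): 400x640x3 uint8, red, green, blue; 400x640 float32, m along the optical axis (not along the pixel's ray), 0 where there is no reading.
- get_calibration(name): a dict with "fov_y" (degrees; the focal length in pixels is half the picture's height over the tangent of half this angle, whatever the lens; pixels are square), "cx", "cy" (the principal point, pixels), "dist_coeffs" ([k1, k2, p1, p2, k3] as OpenCV has them; the pictures are not rectified), "rvec" (rotation vector, rad) and "tvec" (3), from world to camera coordinates, as OpenCV has them. Camera axes: x right, y down, z forward; pixel columns grow to the right and rows downward; lengths in m; the calibration is good to about 2 mm. A picture is of the moment at which its call begins: read the wrist's pose just before it. get_calibration takes no time and is no camera call; for the wrist camera it gives the pose at the moment of the call.
- bot.job_done(): hands the job in; it is judged then, once.
The state is a dict: "clock": time; "joint_pos": joint angles; "joint_vel": joint speeds; "tau": joint torques, N m; "eef_pos": TCP position; "tool_rot": TCP orientation; "ft_force": force on the tool from outside, world axes, zero at the start; "ft_torque": the same for the moment, N m; "grip_width": finger opening in m; "grasp_force": force on a finger pad.
Only numpy, scipy, OpenCV 4.12 (cv2) and the standard library are available. Lean on these libraries where they do the work, as an engineer would, in place of code of your own. Each camera call takes 0.05 s, during which the arm holds its last target. There are 200 camera calls.

## Task

The bench pan holds four turned brass end caps for knife handles, and one of them was turned without its spigot: drop that reject in the red scrap tin. Then carry the pan level to the wooden stock box, hook its turned-down lip over the rim of the box side that faces the pan, and, with the pan bearing on that rim, turn it up steeply until all three good caps have slid into the box. Set the empty pan back the right way up, flat on the leather mat, and leave the tin standing and the hammer, file and jar alone.

Things in the scene. Friction and masses are not known exactly. Their poses are not given: they have to be found in the camera images.
- pan: loose aluminium bench pan, 0.28 kg (four caps add 0.16): floor 180 mm (x) by 95 mm (y, from -55 to 40 mm), sheet 3 mm thick, side and back walls 28 mm high, 174 mm clear inside. Origin on the underside, z up, y to the pouring front, where the floor ramps up 27 degrees to a flat flange and lip (see pan_lip). Smooth: caps run out over the ramp at about 55 degrees of tilt
- pan_grip (a point): centre of the pan's wooden handle, 97 mm behind the pan's origin (its -y) and 41 mm above its underside. The handle is 22 mm wide (pan's x), 18 mm thick, 70 mm long, half of it either side of this point, and slopes up and back 30 degrees from the back wall to a tip 67 mm above the underside. Axes as the pan's
- pan_lip (a point): underside of the pan's flange, at x = 0, y = 75, z = 12.5 mm in the pan: belongs on top of the box's rim when hooked. The flat underside runs 7 mm back (to the ramp) and 19 mm forward of it; there the edge, 150 mm wide, is bent down 55 degrees as a hooking lip that ends 25 mm forward of this point and 7 mm below it. Axes as the pan's
- mat: brown leather mat fixed on the table, 260 mm (x) by 230 mm (y), 3 mm thick, origin under its centre; the pan starts on it
- stock_box: open plywood stock box fixed on the table, outside 250 mm (x) by 170 mm (y) by 80 mm high, walls and floor 8 mm thick, green felt inside; origin under its centre. Its -y long side faces the pan. A dark wooden cleat 14 mm proud on each end (x) face
- box_rim (a point): middle of the top of the box's -y long wall (mid-thickness, 80 mm above the table), the rim to hook the pan on; axes as the box's: x along the rim, y into the box
- cap_a_mid (a point): a good brass end cap, 40 g: disc 32 mm across and 10 mm thick with a spigot 14 mm across and 12 mm tall on top; the point is the middle of the disc. Starts lying in the pan, spigot up
- cap_b_mid (a point): a good brass end cap like cap a
- cap_c_mid (a point): a good brass end cap like cap a
- reject_mid (a point): the reject: plain brass disc 32 mm across, 10 mm thick, no spigot, 40 g; the point is its middle. Starts flat in the pan among the caps, one in each quarter of the floor, centres about 84 mm apart along the pan's x and 44 mm along its y, each centre at least 40 mm from the side walls
- tin_in (a point): centre of the inner floor of the loose round red scrap tin, 3 mm above the table; tin 90 mm across, 50 mm high, wall 3 mm, 0.3 kg
- jar_mid (a point): amber glass jar with a steel cap, 60 mm across, 85 mm high; the point is at half height. Leave alone
- hammer_mid (a point): hammer lying on the table, 260 mm long, 26 mm high; the point is near its middle. Leave alone
- file_mid (a point): file with a round wooden handle lying on the table, 265 mm long, 24 mm high; the point is near its middle. Leave alone

How it is judged:
On the way, in this order (a step that is already met when the one before it is completed fails the run):
1. the reject lies in the scrap tin, let go (horizontal distance between reject_mid and tin_in below 0.04 m and z of reject_mid in the frame of tin_in between -0.002 and 0.045 m and angle between tin_in's own z axis and vertical below 0.1 rad and contact force between the fingers and reject below 0.1 N), for 0.2 s.
2. the pan, still about level and with the three good caps in it, is hooked on the box's rim: flange resting on the rim, lip inside (y of pan_lip in the frame of box_rim between -0.02 and 0.009 m and z of pan_lip in the frame of box_rim between -0.004 and 0.009 m and x of pan_lip in the frame of box_rim between -0.05 and 0.05 m and angle between pan's own z axis and vertical below 0.3 rad and angle between the x axis of pan and the x axis of stock_box, either way round below 0.25 rad and contact force between pan and stock_box above 0.2 N and x of cap_a_mid in the frame of pan between -0.09 and 0.09 m and y of cap_a_mid in the frame of pan between -0.055 and 0.09 m and z of cap_a_mid in the frame of pan between 0 and 0.04 m and x of cap_b_mid in the frame of pan between -0.09 and 0.09 m and y of cap_b_mid in the frame of pan between -0.055 and 0.09 m and z of cap_b_mid in the frame of pan between 0 and 0.04 m and x of cap_c_mid in the frame of pan between -0.09 and 0.09 m and y of cap_c_mid in the frame of pan between -0.055 and 0.09 m and z of cap_c_mid in the frame of pan between 0 and 0.04 m), for 0.1 s.
3. the pan is turned up more than 40 degrees with its flange or lip bearing on the rim (y of pan_lip in the frame of box_rim between -0.025 and 0.025 m and z of pan_lip in the frame of box_rim between -0.025 and 0.03 m and angle between pan's own z axis and vertical above 0.7 rad and contact force between pan and stock_box above 0.2 N), for 0.1 s.
At the end, for the whole second after the job is handed in: all three good caps lie inside the stock box below its rim, the reject lies in the upright tin, and the empty pan stands flat (within 0.06 rad) and right way up on the leather mat, its origin within 70 mm (x) and 80 mm (y) of the mat's centre (x of cap_a_mid in the frame of stock_box between -0.117 and 0.117 m and y of cap_a_mid in the frame of stock_box between -0.077 and 0.077 m and z of cap_a_mid in the frame of stock_box between 0.005 and 0.065 m and x of cap_b_mid in the frame of stock_box between -0.117 and 0.117 m and y of cap_b_mid in the frame of stock_box between -0.077 and 0.077 m and z of cap_b_mid in the frame of stock_box between 0.005 and 0.065 m and x of cap_c_mid in the frame of stock_box between -0.117 and 0.117 m and y of cap_c_mid in the frame of stock_box between -0.077 and 0.077 m and z of cap_c_mid in the frame of stock_box between 0.005 and 0.065 m and horizontal distance between reject_mid and tin_in below 0.04 m and z of reject_mid in the frame of tin_in between -0.002 and 0.045 m and angle between tin_in's own z axis and vertical below 0.1 rad and angle between pan's own z axis and vertical below 0.06 rad and x of pan in the frame of mat between -0.07 and 0.07 m and y of pan in the frame of mat between -0.08 and 0.08 m and z of pan in the frame of mat between 0 and 0.008 m); the robot touches nothing.
It fails at once if the hammer, file or jar is shifted more than 30 mm (distance of any of hammer_mid, file_mid, jar_mid from where it was at the start of the episode above 0.03 m).
It fails at once if the scrap tin is tipped over (angle between tin_in's own z axis and vertical above 0.5 rad).
It also fails if it takes over 64 s, if anything falls off the work surface, if the arm or the gripper's body presses on something with over 40 N, if the wrist force passes 120 N, or if a joint passes its speed limit or range.

## Working session

There is one attempt and no reset: what is moved stays moved. The work goes in short steps, Python scripts to look and compute and a tool call to move; the robot and the scene stay as the last step left them, time stands still between calls to the robot, and variables do not carry over. Pictures are saved under pics/ and viewed, at most 10 in all, crops included, and the job is handed in when it is done.

Besides the shell and the picture viewer there is one more tool, called after "Call:" in YAML: its name, and indented under it one key for each argument. apply_moves: Moves the arm, as the interface text tells. Its arguments: {"type":"object","properties":{"steps":{"type":"array"}},"required":["steps"]}

```bash
ls; mkdir -p pics; cat > h.py <<'E'
import numpy as np, cv2
from scipy.spatial.transform import Rotation as R
from workcell import bot, camera, get_calibration
def cal(n):
    c=get_calibration(n); f=200/np.tan(np.radians(c['fov_y'])/2)
    K=np.array([[f,0,c['cx']],[0,f,c['cy']],[0,0,1.]])
    return K,np.array(c['dist_coeffs'],float),cv2.Rodrigues(np.array(c['rvec'],float))[0],np.array(c['tvec'],float).ravel()
def ray(C,uv):
    K,d,Rm,t=C
    p=cv2.undistortPoints(np.array(uv,float).reshape(-1,1,2),K,d).reshape(-1,2)
    v=np.c_[p,np.ones(len(p))]@Rm
    return -Rm.T@t, v
def onplane(C,uv,z):
    o,v=ray(C,uv); return o+v*((z-o[2])/v[:,2])[:,None]
def withdepth(C,uv,dep):
    o,v=ray(C,uv); return o+v*np.array(dep).reshape(-1,1)
def proj(C,P):
    K,d,Rm,t=C; return cv2.projectPoints(np.array(P,float).reshape(-1,3),cv2.Rodrigues(Rm)[0],t,K,d)[0].reshape(-1,2)
def tri(C1,u1,C2,u2):
    o1,v1=ray(C1,u1);o2,v2=ray(C2,u2);a=v1[0];b=v2[0]
    s=np.linalg.lstsq(np.c_[a,-b],o2-o1,rcond=None)[0]
    return (o1+a*s[0]+o2+b*s[1])/2, np.linalg.norm(o1+a*s[0]-o2-b*s[1])
E
python3 - <<'E'
from h import *
s=bot.get_obs(); print({k:np.round(v,3).tolist() for k,v in s.items()})
for n in ['top','side']:
    C=cal(n); im,d=camera(n); np.savez('pics/%s0.npz'%n,im=im,d=d); cv2.imwrite('pics/%s0.png'%n,im[:,:,::-1])
    print(n,C[0][0,0],-C[2].T@C[3],C[2][2])
E
```

```text
pics
{'clock': 0.0, 'joint_pos': [-1.196, 0.241, 0.004, 1.335, -0.0, 1.571], 'joint_vel': [0.001, -0.003, -0.0, 0.001, -0.002, 0.002], 'tau': [0.001, -37.232, 25.241, 0.017, 0.0, -0.0], 'eef_pos': [0.183, -0.465, 0.247], 'tool_rot': [0.982, 0.186, -0.0, -0.001], 'ft_force': [0.527, 1.12, 0.678], 'ft_torque': [-0.005, 0.025, 0.009], 'grasp_force': 0.0, 'grip_width': 0.085}
top 480.51212347494504 [ 0.38713868 -0.02569923  1.36761577] [ 0.16074817  0.02029179 -0.98678684]
side 513.2612610543982 [ 0.2796575  -0.84347165  1.00932845] [ 0.24522633  0.63328396 -0.73404052]
```

View pics/top0.png

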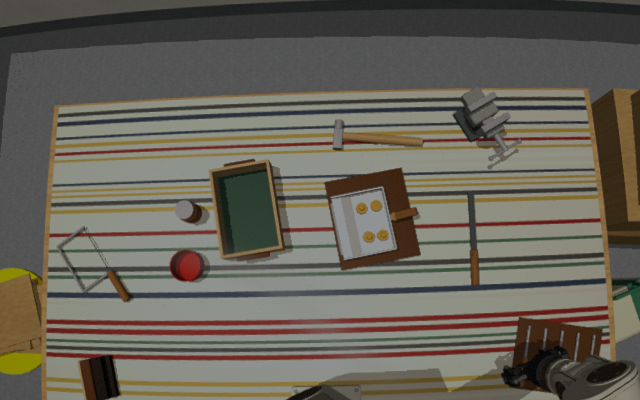

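View pics/side0.png

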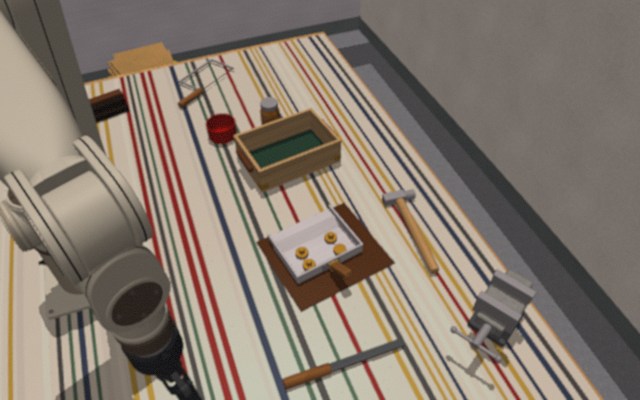

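The top view shows the box at about (247,209), the tin at (187,266), and the pan at (365,222) with its handle to the right at (404,214). The side view agrees. Next I'll get a close crop and numbers.

```bash
python3 - <<'E'
from h import *
D={n:np.load('pics/%s0.npz'%n) for n in ['top','side']}
def pts(n,mask):
    C=cal(n);d=D[n]['d'];v,u=np.nonzero(mask&(d>0)); return withdepth(C,np.c_[u,v],d[v,u])
a=cv2.resize(D['top']['im'][160:275,318:424],None,fx=5,fy=5,interpolation=cv2.INTER_CUBIC)[:570,:400]
b=cv2.resize(D['side']['im'][200:300,260:370],None,fx=4,fy=4,interpolation=cv2.INTER_CUBIC)[:, :400]
h=max(a.shape[0],b.shape[0]);o=np.zeros((h,800,3),np.uint8);o[:a.shape[0],:a.shape[1]]=a;o[:b.shape[0],400:400+b.shape[1]]=b
cv2.imwrite('pics/crop1.png',o[:,:,::-1])
for n in D:
    im=D[n]['im'];hsv=cv2.cvtColor(im,cv2.COLOR_RGB2HSV);C=cal(n);d=D[n]['d']
    v,u=np.mgrid[:400,:640]
    P=withdepth(C,np.c_[u.ravel(),v.ravel()],d.ravel()).reshape(400,640,3)
    ok=d>0
    # box rim: top height 70..90 near box
    m=ok&(P[...,2]>.070)&(P[...,2]<.092)&(P[...,0]>.25)&(P[...,0]<.75)&(P[...,1]>.1)&(P[...,1]<.42)
    k,l,st,ce=cv2.connectedComponentsWithStats(m.astype(np.uint8))
    for i in range(1,k):
        if st[i,4]>60:
            q=P[l==i]; r=cv2.minAreaRect(q[:,:2].astype(np.float32)*1000); print(n,'rim?',st[i].tolist(),r,np.median(q[:,2]))
    # red tin
    m=ok&(P[...,2]>.035)&(P[...,2]<.06)&(hsv[...,1]>150)&((hsv[...,0]<8)|(hsv[...,0]>172))
    k,l,st,ce=cv2.connectedComponentsWithStats(m.astype(np.uint8))
    for i in range(1,k):
        if st[i,4]>30: q=P[l==i];print(n,'tin',cv2.minEnclosingCircle(q[:,:2].astype(np.float32)*1000),np.median(q[:,2]))
    # mat height/pan region hist
    m=ok&(P[...,0]>.3)&(P[...,0]<.6)&(P[...,1]>-.22)&(P[...,1]<.12)&(P[...,2]>.024)&(P[...,2]<.09)
    k,l,st,ce=cv2.connectedComponentsWithStats(m.astype(np.uint8))
    for i in range(1,k):
        if st[i,4]>30: q=P[l==i];print(n,'panhi',st[i].tolist(),q.mean(0),cv2.minAreaRect(q[:,:2].astype(np.float32)*1000),q[:,2].max())
    # brass
    m=ok&(hsv[...,0]>12)&(hsv[...,0]<28)&(hsv[...,1]>110)&(hsv[...,2]>110)&(P[...,0]>.3)&(P[...,0]<.6)&(P[...,1]>-.1)&(P[...,1]<.12)
    k,l,st,ce=cv2.connectedComponentsWithStats(m.astype(np.uint8))
    for i in range(1,k):
        if st[i,4]>15: q=P[l==i];print(n,'brass',ce[i].round(1),st[i,4],onplane(C,[ce[i]],.012)[0].round(4),q[:,2].max(),np.median(q[:,2]))
E
```

```text
top rim? [209, 159, 74, 99, 1014] ((585.6060180664062, 208.5703125), (253.2537841796875, 170.6610565185547), 8.290409088134766) 0.0800822868651676
top rim? [175, 200, 20, 20, 295] ((584.5933837890625, 377.141845703125), (52.66574478149414, 50.853023529052734), 4.2331085205078125) 0.08548771366737196
top tin ((418.189697265625, 355.49810791015625), 29.48606300354004) 0.05142193640982651
top panhi [385, 201, 16, 29, 136] [ 0.55799512 -0.20012578  0.03667443] ((563.0507202148438, -202.98886108398438), (80.70160675048828, 33.75590133666992), 10.551690101623535) 0.04795424207942722
top panhi [277, 214, 8, 37, 164] [0.51018914 0.1142101  0.06694925] ((519.2462768554688, 113.05154418945312), (96.57112884521484, 13.898110389709473), 0.24670544266700745) 0.08632464604386092
top panhi [344, 231, 53, 29, 125] [ 0.46363574 -0.14757023  0.03310871] ((458.40087890625, -139.64004516601562), (47.209991455078125, 157.54721069335938), 28.002017974853516) 0.04015747679361703
top brass [307.2 205.7] 33 [0.5966 0.0401 0.012 ] 0.007557397556837708 0.002083868400660549
top brass [278.6 235.4] 74 [0.5136 0.
[... 322 characters left out ...]
, 7.8357648849487305) 0.07799784003830423
side tin ((435.8907165527344, 380.44781494140625), 48.33995056152344) 0.04246848950679727
side panhi [256, 158, 44, 29, 617] [0.52059015 0.11256807 0.05490449] ((531.1270751953125, 110.81787109375), (118.7278823852539, 17.847536087036133), 0.22457049787044525) 0.08419722756211989
side panhi [267, 233, 80, 46, 368] [ 0.51076559 -0.17786666  0.03189695] ((489.4670715332031, -160.8525390625), (102.0282211303711, 200.8574676513672), 51.52687072753906) 0.047139236763254044
side brass [270.2 166.3] 81 [0.5258 0.183  0.012 ] 0.08419722756211989 0.07993038140528752
side brass [312.9 197. ] 16 [0.5956 0.0285 0.012 ] 0.00675308015563969 -0.00024282188518465198
```

View pics/crop1.png

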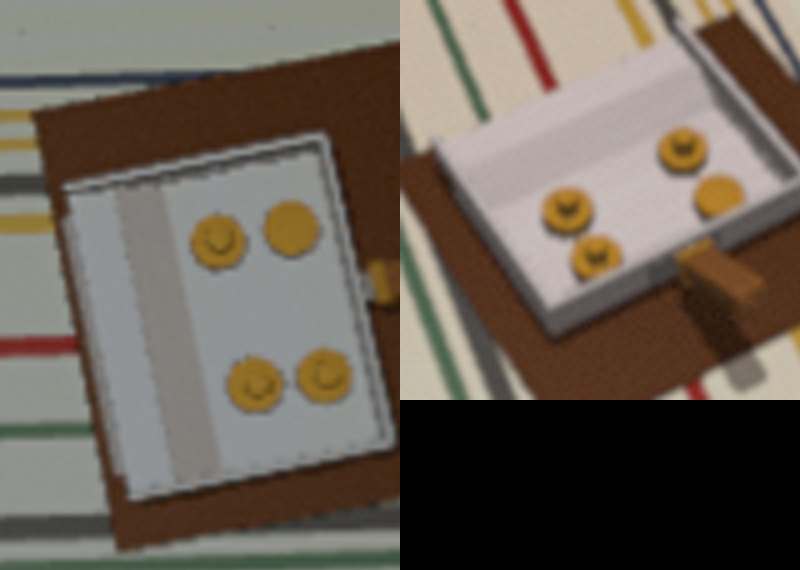

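The reject is the plain disc at top pixel (376,206), in the rear quarter on the far-x side. The other three caps show spigots in both views. I'll compute positions next.

```bash
python3 - <<'E'
from h import *
D={n:np.load('pics/%s0.npz'%n) for n in ['top','side']}
for n in D:
    im=D[n]['im'];hsv=cv2.cvtColor(im,cv2.COLOR_RGB2HSV);C=cal(n);d=D[n]['d']
    x0,y0,x1,y1={'top':(340,185,395,260),'side':(270,215,362,280)}[n]
    m=np.zeros((400,640),np.uint8);m[y0:y1,x0:x1]=((hsv[...,0]>10)&(hsv[...,0]<30)&(hsv[...,1]>110)&(hsv[...,2]>100))[y0:y1,x0:x1]
    k,l,st,ce=cv2.connectedComponentsWithStats(m)
    for i in range(1,k):
        if st[i,4]>15: print(n,'brass',ce[i].round(1),st[i,4],onplane(C,[ce[i]],.016)[0].round(4),'dep z',withdepth(C,[ce[i]],[np.median(d[l==i])])[0].round(4))
C=cal('top')
q=lambda a,b:(318+a/5-.4,160+b/5-.4)
print('back wall',onplane(C,[q(323,133),q(390,445)],.031))
print('flange edge(z~.012)',onplane(C,[q(68,190),q(128,497)],.0155))
K=C
hd=(404,213);print('handle',onplane(C,[(390,217),(417,211)],.055))
# tin circle by inner red
for n in D:
    im=D[n]['im'];hsv=cv2.cvtColor(im,cv2.COLOR_RGB2HSV);C=cal(n)
    m=((hsv[...,1]>140)&(hsv[...,2]>60)&((hsv[...,0]<8)|(hsv[...,0]>172))).astype(np.uint8)
    m=cv2.morphologyEx(m,cv2.MORPH_OPEN,np.ones((7,7)))
    k,l,st,ce=cv2.connectedComponentsWithStats(m);i=1+np.argmax(st[1:,4]);print(n,'tin',st[i],ce[i])
    v,u=np.nonzero(l==i);P=onplane(C,np.c_[u,v],.05)[:,:2];print(cv2.minEnclosingCircle(P.astype(np.float32)*1000))
# wrist
C=cal('wrist');s=bot.get_obs();T=R.from_quat(s['tool_rot']).as_matrix()
print('cam in tool',T.T@(-C[2].T@C[3]-s['eef_pos']),(C[2]@T).round(3),C[0][0,0])
E
```

```text
top brass [375.7 205.2] 88 [ 0.5917 -0.1551  0.016 ] dep z [ 0.5917 -0.1551  0.0162]
top brass [361.1 207.9] 89 [ 0.5852 -0.1133  0.016 ] dep z [ 0.5849 -0.1131  0.0181]
top brass [393.2 215.4] 18 [ 0.5609 -0.2035  0.016 ] dep z [ 0.558  -0.2006  0.0381]
top brass [382.4 234.6] 85 [ 0.5073 -0.1705  0.016 ] dep z [ 0.507  -0.1702  0.0186]
top brass [368.5 236.6] 87 [ 0.503  -0.1311  0.016 ] dep z [ 0.5029 -0.1309  0.0175]
side brass [330.1 237.2] 93 [ 0.5858 -0.117   0.016 ] dep z [ 0.5849 -0.1192  0.0191]
side brass [339.  248.5] 90 [ 0.5927 -0.1573  0.016 ] dep z [ 0.5928 -0.157   0.0156]
side brass [301.4 252.3] 100 [ 0.5041 -0.1347  0.016 ] dep z [ 0.5034 -0.137   0.0192]
side brass [308.1 263.7] 95 [ 0.5075 -0.1719  0.016 ] dep z [ 0.5068 -0.1741  0.0192]
side brass [339.9 266.9] 147 [ 0.5738 -0.208   0.016 ] dep z [ 0.5632 -0.2308  0.0516]
back wall [[ 0.64327746 -0.17442084  0.031     ]
 [ 0.46594707 -0.20383712  0.031     ]]
flange edge(z~.012) [[ 0.61741157 -0.0291433   0.0155    ]
 [ 0.44210717 -0.05776637  0.0155    ]]
handle [[ 0.5518148  -0.18930207  0.055     ]
 [ 0.56625417 -0.26490578  0.055     ]]
top tin [176 252  24  29 548] [188.16605839 266.1770073 ]
((430.91912841796875, 370.3582763671875), 40.969200134277344)
side tin [207 115  28  28 671] [220.86736215 128.10134128]
((427.178466796875, 353.041748046875), 66.60630798339844)
cam in tool [ 0.07879668 -0.00075829 -0.12591693] [[-0.     1.    -0.   ]
 [-0.952 -0.    -0.306]
 [-0.306  0.     0.952]] 331.09331118127784
```

```bash
cat >> h.py <<'E'
from scipy.linalg import expm, logm
def down(yaw,a=0.,roll=0.):
    """tool axes: x at yaw (deg), z down, then tilted by a deg so that z leans toward +x_tool"""
    y=np.radians(yaw); A=np.radians(a)
    x=np.array([np.cos(y),np.sin(y),0]); up=np.array([0,0,1.])
    z=-up*np.cos(A)+x*np.sin(A); xx=x*np.cos(A)+up*np.sin(A)
    return np.c_[xx,np.cross(z,xx),z]
def pose():
    s=bot.get_obs(); return np.array(s['eef_pos']),R.from_quat(s['tool_rot']).as_matrix()
def plan(p1,R1,n=None,start=None):
    p0,R0=start if start else pose()
    Rr=R0.T@R1; r=R.from_matrix(Rr).as_rotvec(); t=R0.T@(np.array(p1)-p0)
    for N in ([n] if n else range(1,200)):
        D=R.from_rotvec(r/N).as_matrix()
        S=sum(np.linalg.matrix_power(D,k) for k in range(N))
        d=np.linalg.solve(S,t)
        if n or (np.linalg.norm(d)<.038 and np.linalg.norm(r)/N<np.radians(6.8)): break
    print('N',N,'row',(d/.2).round(4).tolist(),(r/N/np.pi).round(4).tolist())
E
python3 - <<'E'
from h import *
plan([.592,-.156,.17],down(99.4)); plan([.592,-.156,.17],down(99.4),16)
E
```

```text
N 15 row [0.1727, 0.0656, 0.0258] [-0.0, -0.0, -0.0289]
N 16 row [0.1617, 0.062, 0.0242] [-0.0, -0.0, -0.0271]
```

Call:
apply_moves:
  steps:
    - [[0.162,0.062,0.024],[0,0,-0.0271],0.6]
    - [[0.162,0.062,0.024],[0,0,-0.0271],0.6]
    - [[0.162,0.062,0.024],[0,0,-0.0271],0.6]
    - [[0.162,0.062,0.024],[0,0,-0.0271],0.6]
    - [[0.162,0.062,0.024],[0,0,-0.0271],0.6]
    - [[0.162,0.062,0.024],[0,0,-0.0271],0.6]
    - [[0.162,0.062,0.024],[0,0,-0.0271],0.6]
    - [[0.162,0.062,0.024],[0,0,-0.0271],0.6]

```text
clock: 0.77
eef_pos: [0.4439, -0.3822, 0.2088]
tool_rot: [0.863, 0.505, -0.0, -0.0]
ft_force: [0.3, -0.8, 0.1]
grip_width: 0.0514
grasp_force: 0.0
```

Call:
apply_moves:
  steps:
    - [[0.162,0.062,0.024],[0,0,-0.0271],0.6]
    - [[0.162,0.062,0.024],[0,0,-0.0271],0.6]
    - [[0.162,0.062,0.024],[0,0,-0.0271],0.6]
    - [[0.162,0.062,0.024],[0,0,-0.0271],0.6]
    - [[0.162,0.062,0.024],[0,0,-0.0271],0.6]
    - [[0.162,0.062,0.024],[0,0,-0.0271],0.6]
    - [[0.162,0.062,0.024],[0,0,-0.0271],0.6]
    - [[0.162,0.062,0.024],[0,0,-0.0271],0.6]

```text
clock: 1.43
eef_pos: [0.593, -0.1539, 0.1705]
tool_rot: [0.644, 0.765, -0.0, -0.0]
ft_force: [0.2, -0.2, 0.8]
grip_width: 0.0513
grasp_force: 0.0
```

```bash
cat > look.py <<'E'
from h import *
import sys
s=bot.get_obs(); C=cal('wrist'); im,d=camera('wrist'); n=sys.argv[1]
np.savez('pics/%s.npz'%n,im=im,d=d,K=C[0],D=C[1],R=C[2],t=C[3]); cv2.imwrite('pics/%s.png'%n,im[:,:,::-1])
p,T=pose(); print(s['clock'],p.round(4),T.round(3).tolist(),np.degrees(np.arctan2(T[1,0],T[0,0])),np.round(s['joint_pos'],3),s['grip_width'])
E
python3 look.py w1; python3 - <<'E'
from h import *
f=np.load('pics/w1.npz');C=(f['K'],f['D'],f['R'],f['t']);im=f['im'];d=f['d'];hsv=cv2.cvtColor(im,cv2.COLOR_RGB2HSV)
m=((hsv[...,0]>10)&(hsv[...,0]<30)&(hsv[...,1]>110)&(hsv[...,2]>90)).astype(np.uint8)
k,l,st,ce=cv2.connectedComponentsWithStats(m)
for i in range(1,k):
    if st[i,4]>150: print(ce[i].round(1),st[i].tolist(),onplane(C,[ce[i]],.016)[0].round(4),withdepth(C,[ce[i]],[np.median(d[l==i])])[0].round(4))
E
```

```text
1.4333 [ 0.5938 -0.147   0.1693] [[-0.179, 0.984, -0.002], [0.984, 0.179, 0.006], [0.006, -0.001, -1.0]] 100.33117020888383 [-0.254  0.505  0.188  1.255 -0.     1.146] 0.05134199316260415
[420.7  38.9] [386, 0, 63, 78, 1309] [ 0.6503 -0.0196  0.016 ] [ 0.6537 -0.0169  0.0027]
[513.1 148.6] [455, 0, 110, 314, 1901] [ 0.7516 -0.0889  0.016 ] [ 0.7598 -0.0896  0.0025]
[600.5  48.8] [579, 0, 43, 101, 1086] [0.7985 0.0031 0.016 ] [0.8102 0.0073 0.0011]
[320.4 142.6] [303, 125, 36, 36, 1002] [ 0.587  -0.1129  0.016 ] [ 0.587  -0.1126  0.018 ]
[222.8 146.7] [205, 129, 37, 36, 994] [ 0.5058 -0.1301  0.016 ] [ 0.5063 -0.1297  0.0179]
[523.2 220.1] [477, 131, 93, 178, 1206] [ 0.784  -0.1503  0.016 ] [ 0.7816 -0.1495  0.0193]
[223.4 191. ] [206, 175, 36, 33, 884] [ 0.5096 -0.1692  0.016 ] [ 0.5101 -0.1685  0.018 ]
[319.6 190.4] [303, 174, 34, 34, 906] [ 0.5934 -0.1543  0.016 ] [ 0.5934 -0.1542  0.0162]
[269.7 242.6] [257, 238, 27, 11, 268] [ 0.5563 -0.2117  0.016 ] [ 0.5581 -0.2014  0.0373]
[509.7 295.9] [492, 261, 35, 59, 262] [ 0.8002 -0.2301  0.016 ] [ 0.8105 -0.2374  0.0029]
[303.9 322.2] [292, 280, 25, 88, 792] [ 0.6012 -0.294   0.016 ] [ 0.6023 -0.3056  0.001 ]
[348.  322.6] [336, 280, 26, 89, 413] [ 0.6455 -0.2868  0.016 ] [ 0.6489 -0.2977  0.0016]
[363.5 324.5] [351, 282, 25, 84, 372] [ 0.6616 -0.2866  0.016 ] [ 0.6658 -0.2976  0.0014]
```

View pics/w1.png

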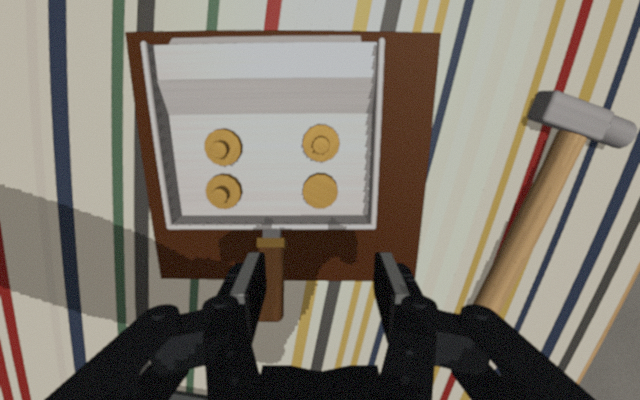

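The wrist view shows the reject as the plain disc at (320,190). The spigoted caps are at (223,147), (320,143) and (223,191), and the handle runs along (270,240–320).

```bash
python3 - <<'E'
from h import *
p,T=pose();print(p,np.degrees(np.arctan2(T[1,0],T[0,0])))
plan([.593,-.155,.026],down(99.8),8)
E
```

```text
[ 0.59384948 -0.14703723  0.16933368] 100.33117020888383
N 8 row [-0.0051, -0.0014, 0.0896] [-0.0, -0.0002, 0.0004]
```

Call:
apply_moves:
  steps:
    - [[0,0,0],[0,0,0],0.53]
    - [[0,0,0.09],[0,0,0],0.53]
    - [[0,0,0.09],[0,0,0],0.53]
    - [[0,0,0.09],[0,0,0],0.53]
    - [[0,0,0.09],[0,0,0],0.53]
    - [[0,0,0.09],[0,0,0],0.53]
    - [[0,0,0.09],[0,0,0],0.53]
    - [[0,0,0],[0,0,0],0.53]

```text
clock: 2.15
eef_pos: [0.5889, -0.156, 0.0592]
tool_rot: [0.647, 0.763, -0.002, -0.004]
ft_force: [-0.3, -0.3, -0.1]
grip_width: 0.0452
grasp_force: 0.0
```

```bash
python3 - <<'E'
from h import *
p,T=pose();print(p,np.degrees(np.arctan2(T[1,0],T[0,0])),bot.get_obs()['clock'])
plan([.593,-.155,.026],down(99.8),4)
E
```

```text
[ 0.58885789 -0.15602954  0.05921857] 99.39281351679321 2.15
N 4 row [0.0003, 0.0055, 0.0415] [-0.0006, -0.0002, -0.0006]
```

Call:
apply_moves:
  steps:
    - [[0,0.003,0.041],[0,0,0],0.53]
    - [[0,0.003,0.041],[0,0,0],0.53]
    - [[0,0.003,0.041],[0,0,0],0.53]
    - [[0,0.003,0.041],[0,0,0],0.53]
    - [[0,0,0],[0,0,0],0.53]
    - [[0,0,0],[0,0,0],0.2]
    - [[0,0,0],[0,0,0],0.2]
    - [[0,0,0],[0,0,0],0.2]

```text
clock: 2.82
eef_pos: [0.5952, -0.1552, 0.0314]
tool_rot: [0.646, 0.763, 0.0, 0.001]
ft_force: [-0.8, 0.1, -0.6]
grip_width: 0.0266
grasp_force: 59.0
```

Call:
apply_moves:
  steps:
    - [[0,0,0],[0,0,0],0.2]
    - [[0,0,0],[0,0,0],0.2]
    - [[0,0,0],[0,0,0],0.2]
    - [[0,0,-0.03],[0,0,0],0.2]
    - [[0,0,-0.08],[0,0,0],0.2]
    - [[0,0,-0.12],[0,0,0],0.2]
    - [[0,0,-0.12],[0,0,0],0.2]
    - [[0,0,0],[0,0,0],0.2]

```text
clock: 3.48
eef_pos: [0.5981, -0.156, 0.1067]
tool_rot: [0.646, 0.763, 0.002, 0.004]
ft_force: [0.8, -1.0, -0.1]
grip_width: 0.0267
grasp_force: 59.1
```

```bash
python3 look.py w2; python3 - <<'E'
import cv2
im=cv2.imread('pics/w2.png'); cv2.imwrite('pics/w2c.png',im)
E
```

```text
3.4833 [ 0.5972 -0.1558  0.1045] [[-0.165, 0.986, 0.007], [0.986, 0.165, -0.002], [-0.003, 0.007, -1.0]] 99.52370786052379 [-0.255  0.554  0.097  1.104 -0.     1.149] 0.026706176677166304
```

View pics/w2.png

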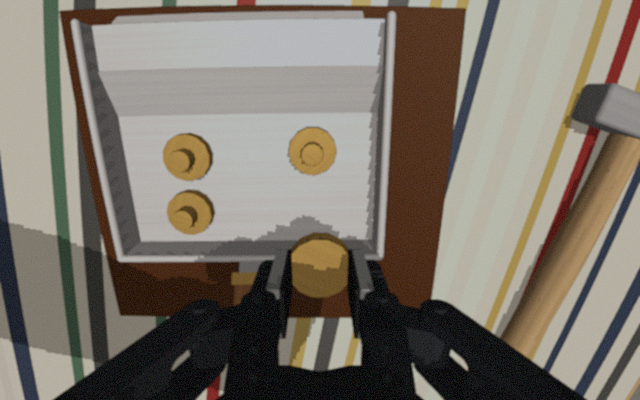

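The reject disc is held between the fingers at (320,267) and the three good caps are still in the pan. Next I'll move above the tin.

```bash
python3 - <<'E'
from h import *
plan([.427,.363,.19],down(99.5),16)
E
```

```text
N 16 row [0.1686, -0.0256, -0.0271] [0.0001, 0.0001, 0.0]
```

Call:
apply_moves:
  steps:
    - [[0.168,-0.025,-0.054],[0,0,0],0.2]
    - [[0.168,-0.025,-0.054],[0,0,0],0.2]
    - [[0.168,-0.025,-0.054],[0,0,0],0.2]
    - [[0.168,-0.025,-0.054],[0,0,0],0.2]
    - [[0.168,-0.025,-0.054],[0,0,0],0.2]
    - [[0.168,-0.025,-0.054],[0,0,0],0.2]
    - [[0.168,-0.025,-0.054],[0,0,0],0.2]
    - [[0.168,-0.025,-0.054],[0,0,0],0.2]

```text
clock: 4.2
eef_pos: [0.5094, 0.1046, 0.1869]
tool_rot: [0.646, 0.763, -0.001, -0.0]
ft_force: [0.5, 0.3, -0.5]
grip_width: 0.0266
grasp_force: 59.1
```

Call:
apply_moves:
  steps:
    - [[0.168,-0.025,0],[0,0,0],0.2]
    - [[0.168,-0.025,0],[0,0,0],0.2]
    - [[0.168,-0.025,0],[0,0,0],0.2]
    - [[0.168,-0.025,0],[0,0,0],0.2]
    - [[0.168,-0.025,0],[0,0,0],0.2]
    - [[0.168,-0.025,0],[0,0,0],0.2]
    - [[0.17,-0.025,0],[0,0,0],0.2]
    - [[0,0,0],[0,0,0],0.2]

```text
clock: 4.87
eef_pos: [0.4349, 0.335, 0.1862]
tool_rot: [0.643, 0.766, 0.0, -0.001]
ft_force: [1.3, -0.9, -1.2]
grip_width: 0.0266
grasp_force: 59.1
```

```bash
python3 look.py w3; python3 - <<'E'
from h import *
f=np.load('pics/w3.npz');C=(f['K'],f['D'],f['R'],f['t']);im=f['im'];d=f['d'];hsv=cv2.cvtColor(im,cv2.COLOR_RGB2HSV)
v,u=np.mgrid[:400,:640];P=withdepth(C,np.c_[u.ravel(),v.ravel()],d.ravel()).reshape(400,640,3)
m=(d>0)&(P[...,2]>.044)&(P[...,2]<.056)&(hsv[...,1]>130)&((hsv[...,0]<9)|(hsv[...,0]>171))
q=P[m]; print(m.sum(),q.mean(0))
A=np.c_[2*q[:,:2],np.ones(len(q))];s=np.linalg.lstsq(A,(q[:,:2]**2).sum(1),rcond=None)[0];print(s[:2],np.sqrt(s[2]+s[0]**2+s[1]**2))
E
```

```text
4.8667 [0.4357 0.3324 0.1861] [[-0.171, 0.985, -0.001], [0.985, 0.171, -0.001], [-0.0, -0.001, -1.0]] 99.83047991933078 [0.655 0.37  0.021 1.221 0.003 2.053] 0.026632689090505625
1429 [0.43518251 0.38110105 0.04922956]
[0.43845834 0.37600737] 0.04462528997076007
```

View pics/w3.png

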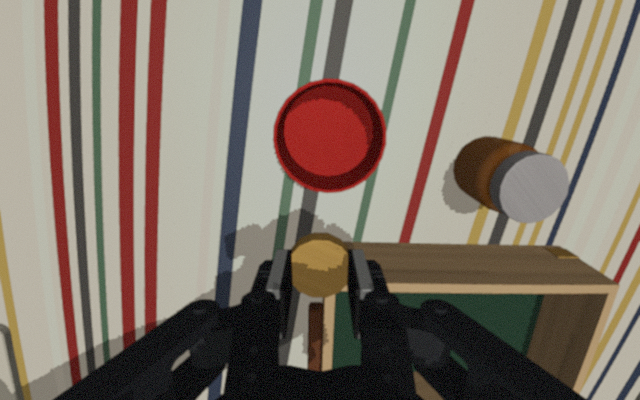

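The tin rim is centred at pixel (330,135), and the held disc is at (320,265).

```bash
python3 - <<'E'
from h import *
f=np.load('pics/w3.npz');C=(f['K'],f['D'],f['R'],f['t'])
p,T=pose(); q=onplane(C,[(320,266)],p[2]-.008)[0]; o=T.T@(q-p); print('disc in tool',o)
tgt=np.array([.4385,.376,.066])-np.array([*(T@[o[0],0,0])[:2],0]);print(tgt)
plan(tgt,T,6)
E
```

```text
disc in tool [0.00813872 0.00024928 0.00799696]
[0.43988955 0.36798078 0.066     ]
N 6 row [0.0287, 0.0087, 0.1001] [0.0, 0.0, 0.0]
```

Call:
apply_moves:
  steps:
    - [[0.057,0.017,0.02],[0,0,0],0.2]
    - [[0.057,0.017,0.06],[0,0,0],0.2]
    - [[0.057,0.017,0.1],[0,0,0],0.2]
    - [[0,0,0.14],[0,0,0],0.2]
    - [[0,0,0.14],[0,0,0],0.2]
    - [[0,0,0.14],[0,0,0],0.2]
    - [[0,0,0],[0,0,0],0.2]
    - [[0,0,0],[0,0,0],0.2]

```text
clock: 5.58
eef_pos: [0.4407, 0.3636, 0.0647]
tool_rot: [0.647, 0.763, -0.003, -0.001]
ft_force: [0.8, 0.1, -0.4]
grip_width: 0.0264
grasp_force: 59.2
```

Call:
apply_moves:
  steps:
    - [[0,0,0],[0,0,0],0.53]
    - [[0,0,0],[0,0,0],0.53]
    - [[0,0,0],[0,0,0],0.53]
    - [[0,0,-0.05],[0,0,0],0.53]
    - [[0,0,-0.15],[0,0,0],0.53]
    - [[0,0,-0.2],[0,0,0],0.53]
    - [[0,0,-0.2],[0,0,0],0.53]
    - [[0,0,0],[0,0,0],0.53]

```text
clock: 6.25
eef_pos: [0.4457, 0.3686, 0.1982]
tool_rot: [0.646, 0.763, 0.009, 0.002]
ft_force: [0.7, 1.0, 0.8]
grip_width: 0.0452
grasp_force: 0.0
```

```bash
python3 look.py w4; python3 - <<'E'
from h import *
f=np.load('pics/w4.npz');C=(f['K'],f['D'],f['R'],f['t']);im=f['im'];d=f['d'];hsv=cv2.cvtColor(im,cv2.COLOR_RGB2HSV)
v,u=np.mgrid[:400,:640];P=withdepth(C,np.c_[u.ravel(),v.ravel()],d.ravel()).reshape(400,640,3)
rd=(hsv[...,1]>130)&((hsv[...,0]<9)|(hsv[...,0]>171))
m=(d>0)&(P[...,2]>.044)&(P[...,2]<.056)&rd
q=P[m];A=np.c_[2*q[:,:2],np.ones(len(q))];s=np.linalg.lstsq(A,(q[:,:2]**2).sum(1),rcond=None)[0];print(m.sum(),s[:2],np.sqrt(s[2]+s[0]**2+s[1]**2))
m=(d>0)&(hsv[...,0]>12)&(hsv[...,0]<28)&(hsv[...,1]>110)&(np.hypot(P[...,0]-s[0],P[...,1]-s[1])<.045)&(P[...,2]<.045)
print('disc',m.sum(),np.median(P[m],0))
# box rim refine
m=(d>0)&(P[...,2]>.074)&(P[...,2]<.086)&(P[...,0]>.44)&(P[...,1]<.32)&(P[...,0]<.75)
print(m.sum(),P[m].min(0),P[m].max(0))
# pan in the last pan pictures: w1
f=np.load('pics/w1.npz');C=(f['K'],f['D'],f['R'],f['t']);im=f['im'];d=f['d'];hsv=cv2.cvtColor(im,cv2.COLOR_RGB2HSV)
P=withdepth(C,np.c_[u.ravel(),v.ravel()],d.ravel()).reshape(400,640,3)
print('wall tops w1',onplane(C,[(166,227),(375,228),(145,42),(381,40)],.031).round(4).tolist())
m=(d>0)&(hsv[...,0]<22)&(hsv[...,1]>90)&(P[...,2]>.03)&(P[...,2]<.08)&(v>230)&(v<325)&(u<292)&(u>245)
q=P[m];print('handle',m.sum(),q.min(0),q.max(0));c=q.mean(0);_,_,V=np.linalg.svd(q-c,full_matrices=False);print(c,V[0])
E
```

```text
6.25 [0.4447 0.3678 0.1947] [[-0.165, 0.986, 0.011], [0.986, 0.165, 0.009], [0.007, 0.012, -1.0]] 99.52505468476923 [0.691 0.406 0.107 1.253 0.    2.096] 0.04518741218694204
1206 [0.43807767 0.37350661] 0.04495183258877462
disc 824 [0.44440493 0.36742764 0.01320169]
3197 [0.45089756 0.20789411 0.07400493] [0.7081653  0.31157006 0.08248526]
wall tops w1 [[0.466, -0.2054, 0.031], [0.6456, -0.1753, 0.031], [0.4444, -0.0583, 0.031], [0.6178, -0.0287, 0.031]]
handle 1703 [ 0.54656646 -0.25882211  0.03031952] [ 0.57840956 -0.19575205  0.06873719]
[ 0.56558157 -0.22595539  0.05076278] [ 0.17091632 -0.85103813  0.49650953]
```

```bash
python3 - <<'E'
from h import *
p,T=pose(); R1=down(99.6,45); g=np.array([.5645,-.2318,.044])
pre=g-.12*R1[:,2]; print(pre)
plan(pre+[0,0,.03],R1,18)
a=np.array([.56,-.20,.20]);plan(a,down(99.6,0),16);plan(pre,R1,8,(a,down(99.6)))
E
```

```text
[ 0.5786508  -0.31546454  0.12885281]
N 18 row [-0.1883, 0.0054, -0.063] [0.0002, 0.0138, 0.0001]
N 16 row [-0.181, 0.0061, -0.0023] [0.0002, -0.0001, -0.0]
N 8 row [-0.086, -0.0005, 0.0177] [0.0, 0.0312, 0.0]
```

Call:
apply_moves:
  steps:
    - [[-0.181,0.006,-0.002],[0,0,0],0.53]
    - [[-0.181,0.006,-0.002],[0,0,0],0.53]
    - [[-0.181,0.006,-0.002],[0,0,0],0.53]
    - [[-0.181,0.006,-0.002],[0,0,0],0.53]
    - [[-0.181,0.006,-0.002],[0,0,0],0.53]
    - [[-0.181,0.006,-0.002],[0,0,0],0.53]
    - [[-0.181,0.006,-0.002],[0,0,0],0.53]
    - [[-0.181,0.006,-0.002],[0,0,0],0.53]

```text
clock: 6.97
eef_pos: [0.4988, 0.0796, 0.1908]
tool_rot: [0.646, 0.763, 0.0, 0.0]
ft_force: [0.2, 0.2, 0.2]
grip_width: 0.0453
grasp_force: 0.0
```

Call:
apply_moves:
  steps:
    - [[-0.181,0.006,-0.002],[0,0,0],0.53]
    - [[-0.181,0.006,-0.002],[0,0,0],0.53]
    - [[-0.181,0.006,-0.002],[0,0,0],0.53]
    - [[-0.181,0.006,-0.002],[0,0,0],0.53]
    - [[-0.181,0.006,-0.002],[0,0,0],0.53]
    - [[-0.181,0.006,-0.002],[0,0,0],0.53]
    - [[-0.181,0.006,-0.002],[0,0,0],0.53]
    - [[-0.181,0.006,-0.002],[0,0,0],0.53]

```text
clock: 7.63
eef_pos: [0.5562, -0.2045, 0.1939]
tool_rot: [0.646, 0.763, 0.0, 0.0]
ft_force: [-0.0, 0.1, 0.3]
grip_width: 0.0455
grasp_force: 0.0
```

Call:
apply_moves:
  steps:
    - [[-0.086,0,0.018],[0,0.0312,0],0.53]
    - [[-0.086,0,0.018],[0,0.0312,0],0.53]
    - [[-0.086,0,0.018],[0,0.0312,0],0.53]
    - [[-0.086,0,0.018],[0,0.0312,0],0.53]
    - [[-0.086,0,0.018],[0,0.0312,0],0.53]
    - [[-0.086,0,0.018],[0,0.0312,0],0.53]
    - [[-0.086,0,0.018],[0,0.0312,0],0.53]
    - [[-0.086,0,0.018],[0,0.0312,0],0.53]

```text
clock: 8.3
eef_pos: [0.5716, -0.3148, 0.1186]
tool_rot: [0.599, 0.706, 0.249, -0.285]
ft_force: [-58.1, 51.5, 45.5]
grip_width: 0.0455
grasp_force: 0.0
```

```bash
python3 -c "
from h import *
camera('wrist');camera('wrist')"; python3 look.py w5; python3 - <<'E'
from h import *
f=np.load('pics/w5.npz');C=(f['K'],f['D'],f['R'],f['t']);im=f['im'];d=f['d'];hsv=cv2.cvtColor(im,cv2.COLOR_RGB2HSV)
v,u=np.mgrid[:400,:640];P=withdepth(C,np.c_[u.ravel(),v.ravel()],d.ravel()).reshape(400,640,3)
m=(d>0)&(hsv[...,0]<22)&(hsv[...,1]>80)&(P[...,2]>.03)&(P[...,2]<.08)&(P[...,1]>-.28)&(P[...,1]<-.19)&(P[...,0]>.53)&(P[...,0]<.6)
q=P[m];print('handle',m.sum(),q.min(0),q.max(0));c=q.mean(0);_,_,V=np.linalg.svd(q-c,full_matrices=False);print(c,V[0])
E
```

```text
8.4 [ 0.567  -0.3124  0.1044] [[-0.104, 0.987, -0.12], [0.694, 0.158, 0.703], [0.713, -0.011, -0.701]] 98.4896431837183 [-0.709  1.229  1.134  2.143  0.473  0.542] 0.04543406170435689
handle 2393 [ 0.5467155  -0.26613601  0.03000092] [ 0.57963711 -0.19534738  0.0694068 ]
[ 0.5648781  -0.24029008  0.05634454] [-0.16209034  0.90219486 -0.39971385]
```

View pics/w5.png

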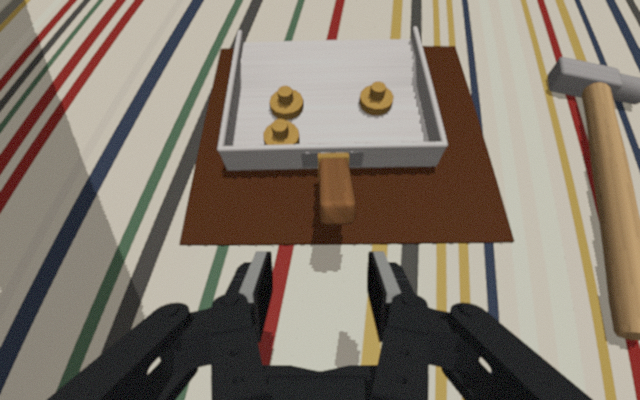

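```bash
python3 - <<'E'
from h import *
s=bot.get_obs();print({k:np.round(v,3).tolist() for k,v in s.items()})
j=np.array(s['joint_pos']);T=R.from_quat(s['tool_rot']).as_matrix()
j0=np.array([-1.196,.241,.004,1.335,0,1.571]);T0=R.from_quat([.982,.186,0,-.001]).as_matrix()
A=lambda j,s4=1:R.from_euler('z',j[0])*R.from_euler('y',j[1]+j[2]+s4*j[3])
for ax in 'xyz':
  for sg in (1,-1):
    for s6ax in 'xz':
      for s6 in (1,-1):
        f=lambda q:(A(q)*R.from_euler(ax,sg*q[4])*R.from_euler(s6ax,s6*q[5])).as_matrix()
        M=f(j0).T@T0; e=np.degrees(np.linalg.norm(R.from_matrix(T.T@f(j)@M).as_rotvec())); print(ax,sg,s6ax,s6,round(e,1)) if e<12 else 0
print(A(j).as_matrix()[:,0], 'sum',j[1]+j[2]+j[3])
E
```

```text
{'clock': 8.45, 'joint_pos': [-0.707, 1.218, 1.131, 2.147, 0.474, 0.543], 'joint_vel': [0.046, -0.252, -0.004, 0.079, 0.029, 0.01], 'tau': [-1.432, -70.234, 23.768, 4.097, 1.212, -0.082], 'eef_pos': [0.567, -0.312, 0.104], 'tool_rot': [0.6, 0.701, 0.247, -0.297], 'ft_force': [-0.797, 0.424, -0.114], 'ft_torque': [-0.682, -0.105, 0.025], 'grasp_force': 0.0, 'grip_width': 0.045}
[-0.1637368   0.13984711  0.97654137] sum 4.495359366513638
```

```bash
cat > kin.py <<'E'
from h import *
from scipy.optimize import least_squares
# samples: joints, tool pos, tool quat
J=np.array([[-1.196,.241,.004,1.335,0,1.571],[-.254,.505,.188,1.255,0,1.146],[-.255,.554,.097,1.104,0,1.149],[.655,.37,.021,1.221,.003,2.053],[.691,.406,.107,1.253,0,2.096],[-.707,1.218,1.131,2.147,.474,.543]])
Pm=np.array([[.183,-.465,.247],[.5938,-.147,.1693],[.5972,-.1558,.1045],[.4357,.3324,.1861],[.4447,.3678,.1947],[.567,-.312,.104]])
Q5=R.from_quat([.6,.701,.247,-.297]);Q0=R.from_quat([.982,.186,0,-.001])
def make(ax,sg,s6):
    def rot(q,k=6):
        r=R.from_euler('z',q[0])
        if k>=2:r=r*R.from_euler('y',q[1])
        if k>=3:r=r*R.from_euler('y',-q[2])
        if k>=4:r=r*R.from_euler('y',q[3])
        if k>=5:r=r*R.from_euler(ax,sg*q[4])
        if k>=6:r=r*R.from_euler('x',s6*q[5])
        return r
    return rot
best=None
for ax in 'xyz':
  for sg in (1,-1):
    for s6 in (1,-1):
      rot=make(ax,sg,s6);M=rot(J[0]).inv()*Q0
      e=np.degrees((Q5.inv()*rot(J[5])*M).magnitude())
      if best is None or e<best[0]:best=(e,ax,sg,s6)
rot=make(*best[1:]);M=rot(J[0]).inv()*Q0
def fkp(q,p):
    # base h, r ; link2 (0,0,a)+(b,0,0); link3 ; wrist along x after j4 ; tool along x after j5
    P=rot(q,1).apply([p[0],0,p[1]])+rot(q,2).apply([0,0,p[2]])+rot(q,3).apply([p[3],0,p[4]])+rot(q,4).apply([p[5],0,0])+rot(q,5).apply([p[6],0,0])
    return P
p0=np.array([0,.2,.3,.3,0,.1,.2])
F=lambda p:np.r_[(np.array([fkp(q,p) for q in J])-Pm).ravel(),.003*(p-p0)]
sol=least_squares(F,p0).x
fk=lambda q:(fkp(q,sol),(rot(q)*M).as_matrix())
lo=np.array([-2.72,-1.05,-1.09,-1.99,-1.42,-3.14]);hi=np.array([2.72,1.87,1.28,2.15,1.44,3.14])
def ik(P,Rt,q0s=None):
    best=None
    for q0 in (q0s if q0s is not None else [J[1],J[5],np.array([-.2,.5,.2,1.3,.8,1.1]),np.array([.2,.3,.2,1.3,-.6,1.1]),np.array([-.2,.9,.8,1.3,.8,0])]):
        g=lambda q:np.r_[fkp(q,sol)-P,.3*(R.from_matrix(Rt).inv()*rot(q)*M).as_rotvec()]
        s=least_squares(g,np.clip(q0,lo+.01,hi-.01),bounds=(lo,hi))
        if best is None or s.cost<best.cost:best=s
    return best.x,np.sqrt(2*best.cost)
if __name__=='__main__':
    print(best,sol.round(3),np.abs(F(sol)[:18]).round(4))
E
python3 - <<'E'
from kin import *
print(best,sol.round(3),F(sol)[:18].round(4))
yawb=8.3; yv=np.array([-np.sin(np.radians(yawb)),np.cos(np.radians(yawb)),0])
rim=np.array([.5858,.2085,.08])-.081*yv; print('rim',rim)
for a in (-10,0,10,20,30,40):
    g=np.array([.5645,-.2318,.044]);q,e=ik(g,down(99.6,a));print(a,'grip',q.round(2),round(e,4))
    for th in (0,25,50,70):
        t=np.radians(th);off=yv*(-.172*np.cos(t)+.0285*np.sin(t))+np.array([0,0,.172*np.sin(t)+.0285*np.cos(t)])
        q,e=ik(rim-.003*yv+off,down(98.3,a-th));print('   ',th,q.round(2),round(e,4))
E
```

```text
(np.float64(0.08370959052783919), 'z', 1, 1) [-0.004  0.24   0.492  0.395  0.008  0.1    0.287] [-0.0003  0.0006 -0.0006 -0.0018 -0.0067 -0.0007 -0.0003  0.0002  0.0004
 -0.0013  0.0023 -0.0014  0.0005  0.0004  0.0022  0.     -0.      0.    ]
rim [0.59749285 0.12834841 0.08      ]
-10 grip [-0.32  0.56 -0.09  0.84 -0.15  1.08] 0.0
    0 [ 0.01  0.55  0.1   1.09 -0.17  1.43] 0.0
    25 [ 0.24  0.55  0.15  1.23 -0.61  1.69] 0.0
    50 [ 0.46  0.72  0.32  1.66 -0.97  2.15] 0.0
    70 [ 0.59  0.93  0.45  2.15 -1.12  2.68] 0.0182
0 grip [-0.39  0.61  0.02  0.98  0.    1.01] 0.0
    0 [-0.07  0.57  0.14  1.14 -0.    1.35] 0.0
    25 [ 0.17  0.51  0.16  1.22 -0.44  1.6 ] 0.0
    50 [ 0.42  0.64  0.29  1.53 -0.83  1.98] 0.0
    70 [ 0.57  0.88  0.49  2.04 -1.03  2.49] 0.0
10 grip [-0.46  0.68  0.14  1.13  0.14  0.94] 0.0
    0 [-0.15  0.61  0.19  1.2   0.17  1.27] 0.0
    25 [ 0.09  0.5   0.18  1.24 -0.26  1.52] 0.0
    50 [ 0.36  0.57  0.27  1.45 -0.68  1.85] 0.0
    70 [ 0.54  0.77  0.45  1.84 -0.93  2.27] 0.0
20 grip [-0.51  0.77  0.27  1.3   0.27  0.86] 0.0
    0 [-0.22  0.66  0.25  1.29  0.33  1.19] 0.0
    25 [ 0.01  0.5   0.21  1.26 -0.09  1.44] 0.0
    50 [ 0.3   0.52  0.27  1.41 -0.52  1.74] 0.0
    70 [ 0.5   0.68  0.41  1.7  -0.8   2.09] 0.0
30 grip [-0.57  0.88  0.42  1.48  0.38  0.77] 0.0
    0 [-0.28  0.74  0.33  1.4   0.47  1.09] 0.0
    25 [-0.07  0.53  0.25  1.31  0.09  1.36] 0.0
    50 [ 0.22  0.49  0.27  1.38 -0.35  1.65] 0.0
    70 [ 0.45  0.6   0.38  1.6  -0.66  1.96] 0.0
40 grip [-0.61  1.    0.58  1.68  0.48  0.66] 0.0
    0 [-0.34  0.83  0.42  1.53  0.61  0.97] 0.0
    25 [-0.14  0.57  0.29  1.37  0.25  1.27] 0.0
    50 [ 0.14  0.47  0.28  1.38 -0.17  1.57] 0.0
    70 [ 0.39  0.54  0.36  1.53 -0.51  1.85] 0.0
```

The tilt of 45° ran into the joint-4 limit; the force is back to zero. The picture shows the handle tip at (335,215), centred ahead of the fingers. My fitted arm model says a 30° tilt works for the whole job.

```bash
python3 - <<'E'
from kin import *
R1=down(99.8,30);g=np.array([.564,-.2318,.044])
pre=g-.09*R1[:,2];print(pre,ik(pre,R1));plan(pre,R1,7)
plan(g+.002*R1[:,2],R1,7,(pre,R1))
E
```

```text
[ 0.57165943 -0.27614336  0.12194229] (array([-0.61122773,  0.89245946,  0.65270546,  1.71670565,  0.36287757,
        0.71690989]), np.float64(4.3493060633461775e-11))
N 7 row [0.0274, 0.0075, 0.0059] [-0.0001, -0.0123, -0.0007]
N 7 row [0.0, -0.0, 0.0657] [0.0, 0.0, 0.0]
```

Call:
apply_moves:
  steps:
    - [[0.028,0.007,0.006],[0,-0.0123,-0.0007],0.53]
    - [[0.028,0.007,0.006],[0,-0.0123,-0.0007],0.53]
    - [[0.028,0.007,0.006],[0,-0.0123,-0.0007],0.53]
    - [[0.028,0.007,0.006],[0,-0.0123,-0.0007],0.53]
    - [[0.028,0.007,0.006],[0,-0.0123,-0.0007],0.53]
    - [[0.028,0.007,0.006],[0,-0.0123,-0.0007],0.53]
    - [[0.028,0.007,0.006],[0,-0.0123,-0.0007],0.53]
    - [[0,0,0],[0,0,0],0.53]

```text
clock: 9.12
eef_pos: [0.5755, -0.272, 0.1465]
tool_rot: [0.619, 0.745, 0.167, -0.182]
ft_force: [1.4, -0.4, 1.3]
grip_width: 0.0452
grasp_force: 0.0
```

```bash
python3 - <<'E'
from kin import *
camera('wrist');camera('wrist')
R1=down(99.8,30);g=np.array([.564,-.2318,.044])
s=bot.get_obs();print(s['clock'],s['eef_pos'],s['ft_force'],s['joint_pos'],R.from_matrix(R1.T@pose()[1]).as_rotvec(degrees=True))
plan(g+.002*R1[:,2],R1,6)
E
```

```text
9.2167 [ 0.57476264 -0.27397457  0.14304331] [-0.37893099  0.01546806 -0.60449147] [-0.60456505  0.85824174  0.6475285   1.71694611  0.36133758  0.71897025] [-0.80511285 -1.23804892 -0.81082653]
N 6 row [-0.0088, -0.0037, 0.0913] [0.0007, 0.0011, 0.0008]
```

Call:
apply_moves:
  steps:
    - [[-0.017,-0.006,0.04],[0,0.002,0.0015],0.53]
    - [[-0.017,-0.006,0.08],[0,0.002,0.0015],0.53]
    - [[-0.017,-0.006,0.1],[0,0.002,0.0015],0.53]
    - [[0,0,0.1],[0,0,0],0.53]
    - [[0,0,0.1],[0,0,0],0.53]
    - [[0,0,0.08],[0,0,0],0.53]
    - [[0,0,0.04],[0,0,0],0.53]
    - [[0,0,0],[0,0,0],0.53]

```text
clock: 9.88
eef_pos: [0.5622, -0.2303, 0.0351]
tool_rot: [0.625, 0.736, 0.17, -0.199]
ft_force: [-1.0, -0.3, -0.4]
grip_width: 0.0453
grasp_force: 0.0
```

```bash
python3 - <<'E'
from kin import *
camera('wrist')
R1=down(99.8,30);g=np.array([.564,-.2318,.044])
s=bot.get_obs();print(s['clock'],s['eef_pos'],s['ft_force'],R.from_matrix(R1.T@pose()[1]).as_rotvec(degrees=True))
plan(g+.002*R1[:,2],R1,1)
E
```

```text
9.9333 [ 0.56316786 -0.23120209  0.03657055] [-0.29884417  0.54986249 -0.14108045] [-0.48768393  0.25555861  0.34966018]
N 1 row [0.0155, 0.0037, -0.0239] [0.0027, -0.0014, -0.0019]
```

Call:
apply_moves:
  steps:
    - [[0.008,0.002,-0.012],[0,0,0],0.53]
    - [[0.007,0.001,-0.012],[0,0,0],0.53]
    - [[0,0,0],[0,0,0],0.05]
    - [[0,0,0],[0,0,0],0.05]
    - [[0,0,0],[0,0,0],0.05]
    - [[0,0,0],[0,0,0],0.05]
    - [[0,0,0],[0,0,0],0.05]
    - [[0,0,0],[0,0,0],0.05]

```text
clock: 10.6
eef_pos: [0.565, -0.232, 0.0449]
tool_rot: [0.625, 0.736, 0.171, -0.195]
ft_force: [0.2, -2.4, 6.0]
grip_width: 0.0214
grasp_force: 58.8
```

```bash
python3 - <<'E'
from kin import *
s=bot.get_obs();T=pose()[1];print(s['clock'],s['eef_pos'],s['ft_force'],s['ft_torque'],s['grip_width'],np.degrees(np.arctan2(T[1,0],T[0,0])),np.degrees(np.arcsin(T[2,0])))
E
```

```text
10.6 [ 0.56502268 -0.23198448  0.04488805] [ 0.2497441  -2.43347871  6.02025662] [-0.35570307  0.63784682  0.02757368] 0.021425124006513658 99.47277028879853 30.030342811443745
```

Call:
apply_moves:
  steps:
    - [[0.0125,0,-0.0217],[0,0,0],0.05]
    - [[0.025,0,-0.0433],[0,0,0],0.05]
    - [[0.025,0,-0.0433],[0,0,0],0.05]
    - [[0.025,0,-0.0433],[0,0,0],0.05]
    - [[0.0125,0,-0.0217],[0,0,0],0.05]
    - [[0,0,0],[0,0,0],0.05]
    - [[0,0,0],[0,0,0],0.05]
    - [[0,0,0],[0,0,0],0.05]

```text
clock: 11.27
eef_pos: [0.5641, -0.2312, 0.0831]
tool_rot: [0.625, 0.736, 0.171, -0.196]
ft_force: [0.1, -0.1, -4.7]
grip_width: 0.0213
grasp_force: 59.0
```

```bash
cat > pan.py <<'E'
from h import *
def measure(name,save=None,chk=True):
    """pan pose from floor plane + edges: wrist picture in tool frame"""
    p,T=pose(); C=cal('wrist'); im,d=camera('wrist'); p2,T2=pose()
    if save: cv2.imwrite('pics/%s.png'%save,im[:,:,::-1]); np.savez('pics/%s.npz'%save,im=im,d=d,K=C[0],D=C[1],R=C[2],t=C[3])
    hsv=cv2.cvtColor(im,cv2.COLOR_RGB2HSV)
    v,u=np.mgrid[:400,:640];P=withdepth(C,np.c_[u.ravel(),v.ravel()],d.ravel()).reshape(400,640,3)
    L=((P-p)@T)  # tool frame
    # floor region: pan frame guess from grip: pan y = tool x rotated by a
    return im,hsv,d,P,L,p,T
def solve(im,hsv,d,P,L,p,T,a0=30.):
    a=np.radians(a0)
    # nominal pan axes in tool frame (y fwd, z up) for grip tilt a0
    yv=np.array([np.cos(a),0,np.sin(a)]);zv=np.array([np.sin(a),0,-np.cos(a)]);xv=np.array([0,1.,0])
    Q=np.stack([L@xv,L@yv-.097,L@zv+.041],-1)  # nominal pan coords
    ok=(d>0)&(hsv[...,1]<70)
    m=ok&(abs(Q[...,0])<.07)&(Q[...,1]>-.03)&(Q[...,1]<.03)&(abs(Q[...,2]-.003)<.03)
    q=L[m]
    for _ in range(4):
        c=q.mean(0);n=np.linalg.svd(q-c,full_matrices=False)[2][2];n*=-np.sign(n[2]);r=(q-c)@n;q=q[abs(r)<max(.002,1.5*r.std())]
    yp=np.cross(n,xv);yp/=np.linalg.norm(yp);xp=np.cross(yp,n)
    fl=c@n
    return n,yp,xp,fl,Q
if __name__=='__main__':
    import sys
    o=measure('wrist',sys.argv[1] if len(sys.argv)>1 else None);n,yp,xp,fl,Q=solve(*o);im,hsv,d,P,L,p,T=o
    print('tool',p.round(4),'yaw',np.degrees(np.arctan2(T[1,0],T[0,0])).round(2),'ft',np.round(bot.get_obs()['ft_force'],1))
    nw=T@n;print('pan normal world',nw.round(3),'tool->pan a',np.degrees(np.arctan2(n[0],-n[2])).round(2),'floor above TCP along n',round(fl,4))
    # in plane coordinates: y of back wall top & side walls
    S=np.stack([L@xp,L@yp,L@n-fl],-1)
    w=(d>0)&(hsv[...,1]<70)&(S[...,2]>.018)&(S[...,2]<.03)&(abs(S[...,0])<.075)&(S[...,1]>.0)&(S[...,1]<.08)
    print('backwall y (tool plane)',w.sum(),np.percentile(S[...,1][w],[2,50,98]) if w.sum() else None)
    for sg in (-1,1):
        w=(d>0)&(hsv[...,1]<70)&(S[...,2]>.012)&(S[...,2]<.03)&(sg*S[...,0]>.07)&(sg*S[...,0]<.12)&(S[...,1]>.06)&(S[...,1]<.13)
        if w.sum()>20:
            A=np.c_[S[...,1][w],np.ones(w.sum())];k=np.linalg.lstsq(A,S[...,0][w],rcond=None)[0];print('side',sg,w.sum(),'slope deg',np.degrees(np.arctan(k[0])).round(2),'x@.1',(k[0]*.1+k[1]).round(4))
    b=(d>0)&(hsv[...,0]>10)&(hsv[...,0]<30)&(hsv[...,1]>110)&(S[...,2]>.002)&(S[...,2]<.03)&(abs(S[...,0])<.085)&(S[...,1]>.04)&(S[...,1]<.18)
    k,l,st,ce=cv2.connectedComponentsWithStats(b.astype(np.uint8))
    for i in range(1,k):
        if st[i,4]>120: print('cap',S[l==i].mean(0).round(4),st[i,4])
E
python3 pan.py w6
```

```text
tool [ 0.5641 -0.2312  0.0831] yaw 99.49 ft [-1.  -0.  -3.8]
pan normal world [-0.006  0.007  1.   ] tool->pan a 30.57 floor above TCP along n -0.0386
backwall y (tool plane) 3657 [0.038201   0.04352716 0.04681586]
side -1 2181 slope deg -0.41 x@.1 -0.088
side 1 2171 slope deg -0.58 x@.1 0.0866
cap [0.0408 0.1097 0.0126] 2020
cap [-0.0401  0.1056  0.0126] 2049
cap [-0.0424  0.0675  0.0127] 2269
```

```bash
python3 - <<'E'
from kin import *
R1=down(98.0,29.5);t=np.array([.6265,-.0706,.144]);print(ik(t,R1));plan(t,R1,12)
print('rot',R.from_matrix(pose()[1].T@R1).as_rotvec(degrees=True))
E
```

```text
(array([-0.31508468,  0.73277984,  0.41630081,  1.4969284 ,  0.4583071 ,
        1.05922417]), np.float64(4.13004882516444e-14))
N 12 row [0.0666, 0.0359, 0.0089] [-0.0002, -0.0003, 0.0006]
rot [-0.34868965 -0.66123913  1.27452463]
```

Call:
apply_moves:
  steps:
    - [[0.017,0.009,0.002],[0,0,0],0.05]
    - [[0.033,0.018,0.004],[0,0,0],0.05]
    - [[0.05,0.027,0.007],[0,0,0.0008],0.05]
    - [[0.067,0.036,0.009],[0,0,0.0008],0.05]
    - [[0.067,0.036,0.009],[0,0,0.0008],0.05]
    - [[0.067,0.036,0.009],[0,0,0.0008],0.05]
    - [[0.067,0.036,0.009],[0,0,0.0008],0.05]
    - [[0.067,0.036,0.009],[0,0,0.0008],0.05]

```text
clock: 11.98
eef_pos: [0.5984, -0.1418, 0.1181]
tool_rot: [0.63, 0.732, 0.169, -0.197]
ft_force: [0.8, 0.2, -4.7]
grip_width: 0.021
grasp_force: 59.0
```

Call:
apply_moves:
  steps:
    - [[0.067,0.036,0.009],[0,0,0.0008],0.05]
    - [[0.067,0.036,0.009],[0,0,0.0008],0.05]
    - [[0.067,0.036,0.009],[0,0,0.0008],0.05]
    - [[0.067,0.036,0.009],[0,0,0],0.05]
    - [[0.05,0.027,0.007],[0,0,0],0.05]
    - [[0.033,0.018,0.004],[0,0,0],0.05]
    - [[0.017,0.009,0.002],[0,0,0],0.05]
    - [[0,0,0],[0,0,0],0.05]

```text
clock: 12.65
eef_pos: [0.6274, -0.0696, 0.1458]
tool_rot: [0.633, 0.73, 0.168, -0.198]
ft_force: [0.5, 0.3, -4.5]
grip_width: 0.0211
grasp_force: 59.0
```

```bash
python3 -c "
from h import *
camera('wrist');camera('wrist')"; python3 pan.py w7; python3 - <<'E'
from h import *
f=np.load('pics/w7.npz');C=(f['K'],f['D'],f['R'],f['t']);im=f['im'];d=f['d']
v,u=np.mgrid[:400,:640];P=withdepth(C,np.c_[u.ravel(),v.ravel()],d.ravel()).reshape(400,640,3)
o=np.array([.5975,.1283]);y=np.radians(8.3);X=(P[...,0]-o[0])*np.cos(y)+(P[...,1]-o[1])*np.sin(y);Y=-(P[...,0]-o[0])*np.sin(y)+(P[...,1]-o[1])*np.cos(y)
m=(d>0)&(abs(P[...,2]-.08)<.006)&(abs(Y)<.02)&(abs(X)<.13)
print(m.sum(),X[m].min(),X[m].max(),np.median(P[...,2][m]))
for a,b in ((-.125,-.08),(-.08,-.04),(-.04,0),(0,.04),(.04,.08),(.08,.125)):
    w=m&(X>a)&(X<b);print(a,w.sum(),np.percentile(Y[w],[2,50,98]).round(4) if w.sum()>5 else '')
# far rim
m=(d>0)&(abs(P[...,2]-.08)<.006)&(abs(Y-.162)<.02)&(abs(X)<.13)
for a,b in ((-.12,-.06),(-.06,0),(0,.06),(.06,.12)):
    w=m&(X>a)&(X<b);print('far',a,w.sum(),np.percentile(Y[w],[2,50,98]).round(4) if w.sum()>5 else '')
E
```

```text
tool [ 0.6269 -0.0708  0.1452] yaw 97.95 ft [ 0.   0.1 -4.5]
pan normal world [0.006 0.008 1.   ] tool->pan a 30.55 floor above TCP along n -0.0386
backwall y (tool plane) 3638 [0.03819955 0.0435066  0.04678266]
side -1 2176 slope deg -0.41 x@.1 -0.088
side 1 2168 slope deg -0.56 x@.1 0.0866
cap [0.0408 0.1096 0.0126] 2036
cap [-0.0401  0.1056  0.0126] 2052
cap [-0.0424  0.0675  0.0127] 2272
327 -0.12478293071941622 0.12629948444551606 0.08009126475076575
-0.125 94 [-0.0046  0.0043  0.0152]
-0.08 0 
-0.04 0 
0 0 
0.04 0 
0.08 211 [-0.0043  0.0021  0.013 ]
far -0.12 0 
far -0.06 0 
far 0 0 
far 0.06 0
```

View pics/w7.png

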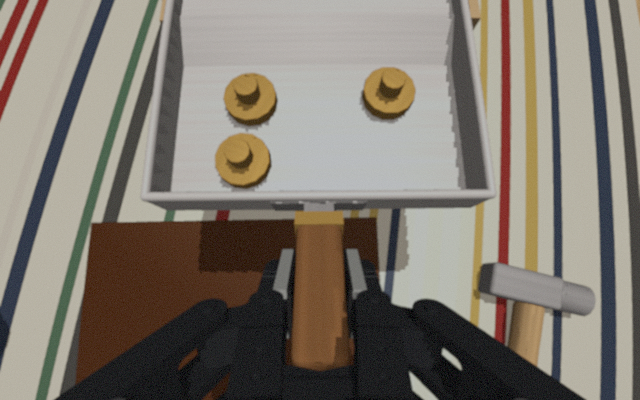

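The view shows three caps in the level pan, with the box rim ends just visible past its corners at about (165,10) and (473,10). The rim measures within 1 mm of the estimate. I'll go forward 26 mm and down 33 mm.

Call:
apply_moves:
  steps:
    - [[0.03,0,0.017],[0,0,0],0.05]
    - [[0.053,0,0.031],[0,0,0],0.05]
    - [[0.03,0,0.017],[0,0,0],0.05]
    - [[0,0,0],[0,0,0],0.05]
    - [[-0.02,0,0.035],[0,0,0],0.05]
    - [[-0.03,0,0.052],[0,0,0],0.05]
    - [[-0.02,0,0.035],[0,0,0],0.05]
    - [[-0.01,0,0.018],[0,0,0],0.05]

```text
clock: 13.47
eef_pos: [0.6221, -0.0445, 0.1107]
tool_rot: [0.633, 0.729, 0.168, -0.199]
ft_force: [-0.9, -0.4, -4.1]
grip_width: 0.0212
grasp_force: 59.1
```

Call:
apply_moves:
  steps:
    - [[0,0,0],[0,0,0],0.05]
    - [[0,0,0],[0,0,0],0.05]
    - [[-0.005,0,0.009],[0,0,0],0.05]
    - [[0,0,0],[0,0,0],0.05]
    - [[-0.005,0,0.009],[0,0,0],0.05]
    - [[0,0,0],[0,0,0],0.05]
    - [[0,0,0],[0,0,0],0.05]
    - [[0,0,0],[0,0,0],0.05]

```text
clock: 14.13
eef_pos: [0.6237, -0.0442, 0.1099]
tool_rot: [0.633, 0.729, 0.169, -0.198]
ft_force: [-0.2, -0.2, -3.1]
grip_width: 0.0214
grasp_force: 59.2
```

```bash
python3 pan.py w8; python3 - <<'E'
from h import *
p,T=pose();s=bot.get_obs();print(p,s['ft_force'],s['ft_torque'])
yv=np.array([-.1461,.9893,0]);l=p+.171*yv+[0,0,-.0291]-np.array([.5975,.1283,.08]);y=np.radians(8.3)
print('lip in rim',l[0]*np.cos(y)+l[1]*np.sin(y),-l[0]*np.sin(y)+l[1]*np.cos(y),l[2])
im,d=camera('side');cv2.imwrite('pics/s2.png',cv2.resize(im[80:290,180:420],None,fx=3,fy=2.857,interpolation=cv2.INTER_CUBIC)[:,:,::-1])
E
```

```text
tool [ 0.6237 -0.0442  0.1099] yaw 98.03 ft [ 0.6 -1.3 -2. ]
pan normal world [0.002 0.002 1.   ] tool->pan a 30.26 floor above TCP along n -0.0385
backwall y (tool plane) 3666 [0.03803898 0.04354512 0.04687359]
side -1 2187 slope deg -0.45 x@.1 -0.0881
side 1 2182 slope deg -0.55 x@.1 0.0866
cap [0.0408 0.1097 0.0126] 2053
cap [-0.0401  0.1056  0.0125] 2079
cap [-0.0424  0.0675  0.0127] 2286
[ 0.6236322  -0.04420801  0.10983128] [ 0.61730811 -1.30529601 -1.97065236] [-0.819493   -0.4643729  -0.19311364]
lip in rim 0.0006552472339935438 -0.003468626976286183 0.0007312765961155487
```

View pics/s2.png

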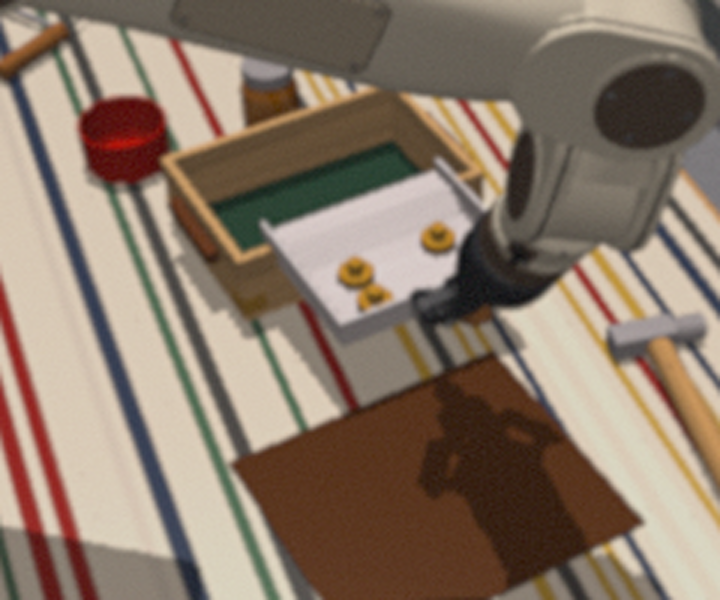

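The side view shows the flange over the rim and three caps in the level pan, with the tin at (123,140) still upright. The force and torque show the pan bearing on the rim. I'll press 2 mm more, then tilt about the rim.

Call:
apply_moves:
  steps:
    - [[-0.005,0,0.009],[0,0,0],0.05]
    - [[0,0,0],[0,0,0],0.05]
    - [[0,0,0],[0,0,0],0.05]
    - [[0.021,0,-0.0236],[0,-0.0111,0],0.05]
    - [[0.042,0,-0.0472],[0,-0.0222,0],0.05]
    - [[0.042,0,-0.0472],[0,-0.0222,0],0.05]
    - [[0.042,0,-0.0472],[0,-0.0222,0],0.05]
    - [[0.042,0,-0.0472],[0,-0.0222,0],0.05]

```text
clock: 14.9
eef_pos: [0.6203, -0.0267, 0.1609]
tool_rot: [0.652, 0.751, 0.066, -0.08]
ft_force: [0.5, 0.7, -4.2]
grip_width: 0.0211
grasp_force: 59.0
```

```bash
cat > tilt.py <<'E'
from h import *
p,T=pose();s=bot.get_obs();a=np.degrees(np.arcsin(T[2,0]));th=np.radians(30.3-a);yv=np.array([-.1461,.9893,0]);zv=np.array([0,0,1.])
py=yv*np.cos(th)-zv*np.sin(th);pz=zv*np.cos(th)+yv*np.sin(th)
l=p+.171*py-.0291*pz-np.array([.5975,.1283,.08]);y=np.radians(8.3)
print('tilt',np.degrees(th),'lip in rim',(l[0]*np.cos(y)+l[1]*np.sin(y)).round(4),(-l[0]*np.sin(y)+l[1]*np.cos(y)).round(4),l[2].round(4),'ft',np.round(s['ft_force'],1),np.round(s['ft_torque'],2),'j',np.round(s['joint_pos'],2),'expected z at inner-edge contact')
E
python3 tilt.py
```

```text
tilt 18.39358203228364 lip in rim -0.0 -0.0036 -0.0006 ft [ 0.5  0.7 -4.2] [-0.72 -0.08 -0.03] j [-0.13  0.57  0.26  1.32  0.2   1.29] expected z at inner-edge contact
```

Call:
apply_moves:
  steps:
    - [[0.042,0,-0.0422],[0,-0.0222,0],0.05]
    - [[0.042,0,-0.0422],[0,-0.0222,0],0.05]
    - [[0.042,0,-0.0422],[0,-0.0222,0],0.05]
    - [[0.042,0,-0.0472],[0,-0.0222,0],0.05]
    - [[0.042,0,-0.0472],[0,-0.0222,0],0.05]
    - [[0.042,0,-0.0472],[0,-0.0222,0],0.05]
    - [[0.021,0,-0.0236],[0,-0.0111,0],0.05]
    - [[0,0,0],[0,0,0],0.05]

```text
clock: 15.57
eef_pos: [0.6128, 0.0299, 0.2196]
tool_rot: [0.648, 0.752, -0.081, 0.089]
ft_force: [0.8, -0.4, -3.7]
grip_width: 0.0209
grasp_force: 59.3
```

```bash
python3 tilt.py; python3 pan.py w9
```

```text
tilt 44.08594542490832 lip in rim 0.0008 0.003 -0.0003 ft [ 0.8 -0.4 -3.7] [0.22 0.05 0.05] j [ 0.16  0.48  0.26  1.36 -0.24  1.58] expected z at inner-edge contact
tool [0.6128 0.0299 0.2196] yaw 98.5 ft [ 0.6 -0.3 -3.9]
pan normal world [-0.1    0.676  0.73 ] tool->pan a 29.32 floor above TCP along n -0.038
backwall y (tool plane) 3633 [0.03775113 0.04327952 0.04643256]
side -1 2238 slope deg -0.06 x@.1 -0.0873
side 1 2256 slope deg -0.14 x@.1 0.0873
cap [0.0423 0.1489 0.0193] 1833
```

Call:
apply_moves:
  steps:
    - [[0.0015,0,0.007],[0,0,0],0.05]
    - [[0.0015,0,0.007],[0,0,0],0.05]
    - [[0.0015,0,0.007],[0,0,0],0.05]
    - [[0,0,0],[0,0,0],0.05]
    - [[0,0,0],[0,0,0],0.05]
    - [[0,0,0],[0,0,0],0.05]
    - [[0,0,0],[0,0,0],0.05]
    - [[0,0,0],[0,0,0],0.05]

```text
clock: 16.28
eef_pos: [0.6137, 0.0264, 0.2157]
tool_rot: [0.65, 0.75, -0.08, 0.089]
ft_force: [-2.0, 2.2, 1.2]
grip_width: 0.0214
grasp_force: 59.9
```

```bash
python3 tilt.py; python3 pan.py w10
```

```text
tilt 44.11425213864405 lip in rim 0.0011 -0.0007 -0.0042 ft [-2.   2.2  1.2] [1.19 0.27 0.09] j [ 0.15  0.49  0.26  1.35 -0.24  1.58] expected z at inner-edge contact
tool [0.6137 0.0264 0.2157] yaw 98.19 ft [-0.5  2.2  1.3]
pan normal world [-0.098  0.664  0.741] tool->pan a 28.34 floor above TCP along n -0.0379
backwall y (tool plane) 3626 [0.03787855 0.04344494 0.04663345]
side -1 2299 slope deg -0.13 x@.1 -0.0874
side 1 2309 slope deg -0.22 x@.1 0.0872
```

Call:
apply_moves:
  steps:
    - [[0.042,0,-0.0472],[0,-0.0222,0],0.05]
    - [[0.042,0,-0.0472],[0,-0.0222,0],0.05]
    - [[0.04,0,-0.052],[0,-0.0222,0],0.05]
    - [[0.04,0,-0.052],[0,-0.0222,0],0.05]
    - [[0.042,0,-0.052],[0,-0.0222,0],0.05]
    - [[0.042,0,-0.0472],[0,-0.0222,0],0.05]
    - [[0.042,0,-0.0472],[0,-0.0222,0],0.05]
    - [[0,0,0],[0,0,0],0.05]

```text
clock: 17.0
eef_pos: [0.6015, 0.1106, 0.2486]
tool_rot: [0.608, 0.708, -0.238, 0.268]
ft_force: [-0.6, -0.3, -4.0]
grip_width: 0.0213
grasp_force: 59.4
```

```bash
python3 tilt.py; python3 pan.py w11; cat > caps.py <<'E'
from h import *
for n in ('top','side'):
    C=cal(n);im,d=camera(n);cv2.imwrite('pics/c_%s.png'%n,im[:,:,::-1]);hsv=cv2.cvtColor(im,cv2.COLOR_RGB2HSV)
    v,u=np.mgrid[:400,:640];P=withdepth(C,np.c_[u.ravel(),v.ravel()],d.ravel()).reshape(400,640,3)
    y=np.radians(8.3);X=(P[...,0]-.5858)*np.cos(y)+(P[...,1]-.2085)*np.sin(y);Y=-(P[...,0]-.5858)*np.sin(y)+(P[...,1]-.2085)*np.cos(y)
    b=(d>0)&(hsv[...,0]>10)&(hsv[...,0]<30)&(hsv[...,1]>110)&(hsv[...,2]>60)&(abs(X)<.118)&(abs(Y)<.2)
    b&=((Y>-.078)&(Y<.078)&(P[...,2]<.06))|(Y<-.09)|(P[...,2]>.09)
    k,l,st,ce=cv2.connectedComponentsWithStats(b.astype(np.uint8))
    for i in range(1,k):
        if st[i,4]>12: w=l==i;print(n,'brass box xyz',X[w].mean().round(3),Y[w].mean().round(3),P[w][:,2].mean().round(3),st[i,4])
E
python3 caps.py
```

```text
tilt 72.28338340562358 lip in rim 0.0014 0.0062 -0.0032 ft [-0.6 -0.3 -4. ] [ 1.42  0.16 -0.06] j [ 0.48  0.64  0.42  1.65 -0.68  2.01] expected z at inner-edge contact
tool [0.6015 0.1106 0.2486] yaw 98.94 ft [ 0.2  0.2 -3. ]
pan normal world [-0.14   0.928  0.346] tool->pan a 27.79 floor above TCP along n -0.0377
backwall y (tool plane) 3637 [0.0370748  0.04317627 0.04630153]
side -1 2319 slope deg -0.13 x@.1 -0.0874
side 1 2316 slope deg -0.19 x@.1 0.0872
top brass box xyz 0.001 -0.095 0.283 59
top brass box xyz 0.057 -0.152 0.001 53
top brass box xyz 0.04 -0.156 0.001 64
top brass box xyz -0.008 -0.158 0.001 103
top brass box xyz -0.049 0.0 0.031 145
side brass box xyz 0.002 -0.107 0.251 214
side brass box xyz -0.064 0.075 0.038 227
side brass box xyz 0.06 -0.146 -0.0 53
side brass box xyz 0.043 -0.145 0.0 55
side brass box xyz -0.004 -0.148 0.0 98
```

```bash
python3 - <<'E'
from h import *
for n in ('top','side'):
    C=cal(n);im,d=camera(n);hsv=cv2.cvtColor(im,cv2.COLOR_RGB2HSV)
    v,u=np.mgrid[:400,:640];P=withdepth(C,np.c_[u.ravel(),v.ravel()],d.ravel()).reshape(400,640,3)
    y=np.radians(8.3);X=(P[...,0]-.5858)*np.cos(y)+(P[...,1]-.2085)*np.sin(y);Y=-(P[...,0]-.5858)*np.sin(y)+(P[...,1]-.2085)*np.cos(y)
    b=(d>0)&(hsv[...,0]>8)&(hsv[...,0]<32)&(hsv[...,1]>90)&(abs(X)<.113)&(abs(Y)<.073)&(P[...,2]<.07)&(P[...,2]>.004)
    vis=(d>0)&(abs(X)<.113)&(abs(Y)<.073)&(P[...,2]<.07);print(n,vis.sum(),'visible X range',X[vis].min(),X[vis].max(),Y[vis].min(),Y[vis].max())
    k,l,st,ce=cv2.connectedComponentsWithStats(b.astype(np.uint8),connectivity=4)
    for i in range(1,k):
        if st[i,4]>10: w=l==i;print(st[i].tolist(),X[w].min().round(3),X[w].max().round(3),Y[w].min().round(3),Y[w].max().round(3),np.percentile(P[w][:,2],[2,50,98]).round(3))
im,d=camera('wrist');hsv=cv2.cvtColor(im,cv2.COLOR_RGB2HSV);b=(hsv[...,0]>10)&(hsv[...,0]<30)&(hsv[...,1]>110)&(hsv[...,2]>50)
b=b.astype(np.uint8);k,l,st,ce=cv2.connectedComponentsWithStats(b)
for i in range(1,k):
    if st[i,4]>100:print('wrist',st[i].tolist(),ce[i].round(),np.median(d[l==i]))
E
```

```text
top 1999 visible X range -0.11248230977057615 0.11094087329213558 -0.07013244681749153 0.07299995605745938
[242, 221, 19, 13, 173] -0.069 -0.029 -0.025 0.023 [0.008 0.031 0.042]
side 303 visible X range -0.1076905317508816 0.08405736804979705 -0.06830332609890241 0.07299401351619988
wrist [490, 0, 74, 98, 889] [526.  44.] 0.31180847
wrist [0, 185, 152, 215, 12020] [ 55. 323.] 1.2376978
wrist [284, 206, 9, 38, 150] [288. 224.] 0.6501821
wrist [377, 206, 33, 42, 133] [392. 226.] 0.65697634
wrist [285, 209, 70, 163, 8213] [319. 295.] 0.13211642
wrist [170, 234, 48, 13, 445] [194. 240.] 0.6886404
```

```bash
python3 - <<'E'
from kin import *
p,T=pose();R1=down(98.5,28);A=p+[0,0,.045];B=np.array([.618,-.10,.19]);print(ik(B,R1))
plan(A,T,4);plan(B,R1,12,(A,T))
E
```

```text
(array([-0.35065309,  0.70582992,  0.49559787,  1.60880074,  0.4249763 ,
        1.01795207]), np.float64(4.944645410907973e-14))
N 4 row [-0.0375, -0.0002, -0.0419] [0.0, 0.0, 0.0]
N 12 row [-0.0818, -0.0058, 0.0625] [-0.0001, 0.0323, -0.0002]
```

Call:
apply_moves:
  steps:
    - [[-0.037,0,-0.042],[0,0,0],0.05]
    - [[-0.037,0,-0.042],[0,0,0],0.05]
    - [[-0.037,0,-0.042],[0,0,0],0.05]
    - [[-0.037,0,-0.042],[0,0,0],0.05]
    - [[-0.041,-0.003,0.031],[0,0.0162,0],0.05]
    - [[-0.082,-0.006,0.0625],[0,0.0323,0],0.05]
    - [[-0.082,-0.006,0.0625],[0,0.0323,0],0.05]
    - [[-0.082,-0.006,0.0625],[0,0.0323,0],0.05]

```text
clock: 17.97
eef_pos: [0.6089, 0.0346, 0.2951]
tool_rot: [0.644, 0.743, -0.121, 0.139]
ft_force: [0.0, -0.0, -3.3]
grip_width: 0.0208
grasp_force: 59.3
```

Call:
apply_moves:
  steps:
    - [[-0.082,-0.006,0.0625],[0,0.0323,0],0.05]
    - [[-0.082,-0.006,0.0625],[0,0.0323,0],0.05]
    - [[-0.082,-0.006,0.0625],[0,0.0323,0],0.05]
    - [[-0.082,-0.006,0.0625],[0,0.0323,0],0.05]
    - [[-0.082,-0.006,0.0625],[0,0.0323,0],0.05]
    - [[-0.082,-0.006,0.0625],[0,0.0323,0],0.05]
    - [[-0.082,-0.006,0.0625],[0,0.0323,0],0.05]
    - [[-0.061,-0.004,0.047],[0,0.0242,0],0.05]

```text
clock: 18.63
eef_pos: [0.6161, -0.0959, 0.2023]
tool_rot: [0.643, 0.738, 0.133, -0.155]
ft_force: [-0.2, 0.5, -3.8]
grip_width: 0.0213
grasp_force: 59.3
```

```bash
python3 -c "
from h import *
camera('wrist');camera('wrist')"; python3 pan.py w12; python3 caps.py
```

```text
tool [ 0.6144 -0.0974  0.1974] yaw 97.35 ft [-0.1  0.7 -2.9]
pan normal world [-0.002  0.091  0.996] tool->pan a 28.81 floor above TCP along n -0.0385
backwall y (tool plane) 3622 [0.03797062 0.04370513 0.04685104]
side -1 2264 slope deg -0.07 x@.1 -0.0872
side 1 2260 slope deg -0.09 x@.1 0.0874
top brass box xyz 0.042 -0.006 0.029 92
top brass box xyz -0.049 -0.001 0.032 159
side brass box xyz 0.004 0.075 0.036 584
side brass box xyz 0.117 0.036 0.037 41
side brass box xyz -0.059 -0.01 0.03 56
side brass box xyz 0.04 -0.166 0.0 34
side brass box xyz 0.057 -0.169 0.0 30
side brass box xyz -0.007 -0.167 0.001 65
```

```bash
python3 - <<'E'
from kin import *
C=cal('top');q=onplane(C,[(325,182),(403,168),(420,255),(341,269)],.003);m=q.mean(0);print('mat',m,q.round(3).tolist())
yv=np.array([-.165,.986,0]);t=m-.096*yv;print('tcp for pan at mat centre',t)
t=np.array([.5625,-.222,.0]);  # between
R1=down(99.5,28.8);H=np.array([.565,-.232,.085]);print(ik(H,R1)[1]);plan(H,R1,12)
E
```

```text
mat [ 0.55716586 -0.14513681  0.003     ] [[0.666, -0.013, 0.003], [0.701, -0.241, 0.003], [0.447, -0.276, 0.003], [0.415, -0.051, 0.003]]
tcp for pan at mat centre [ 0.57300586 -0.23979281  0.003     ]
7.4790377533927e-13
N 12 row [-0.0705, -0.0301, 0.0206] [0.0002, 0.0025, -0.0006]
```

Call:
apply_moves:
  steps:
    - [[-0.04,-0.017,0.012],[0,0.0025,-0.0006],0.05]
    - [[-0.071,-0.03,0.021],[0,0.0025,-0.0006],0.05]
    - [[-0.071,-0.03,0.021],[0,0.0025,-0.0006],0.05]
    - [[-0.071,-0.03,0.021],[0,0.0025,-0.0006],0.05]
    - [[-0.071,-0.03,0.021],[0,0.0025,-0.0006],0.05]
    - [[-0.071,-0.03,0.021],[0,0.0025,-0.0006],0.05]
    - [[-0.071,-0.03,0.021],[0,0.0025,-0.0006],0.05]
    - [[-0.071,-0.03,0.021],[0,0.0025,-0.0006],0.05]

```text
clock: 19.55
eef_pos: [0.5847, -0.18, 0.1293]
tool_rot: [0.63, 0.74, 0.153, -0.176]
ft_force: [0.5, -0.3, -3.6]
grip_width: 0.0212
grasp_force: 59.4
```

Call:
apply_moves:
  steps:
    - [[-0.071,-0.03,0.021],[0,0.0025,0],0.05]
    - [[-0.071,-0.03,0.021],[0,0.0025,0],0.05]
    - [[-0.071,-0.03,0.021],[0,0.0025,0],0.05]
    - [[-0.071,-0.03,0.021],[0,0.0025,0],0.05]
    - [[-0.035,-0.015,0.01],[0,0,0],0.05]
    - [[0,0,0],[0,0,0],0.05]
    - [[0,0,0],[0,0,0],0.05]
    - [[0,0,0],[0,0,0],0.05]

```text
clock: 20.22
eef_pos: [0.5654, -0.2309, 0.0819]
tool_rot: [0.629, 0.736, 0.164, -0.19]
ft_force: [0.2, -0.1, -2.6]
grip_width: 0.0213
grasp_force: 59.4
```

```bash
python3 pan.py w13; python3 -c "
from h import *
p,T=pose();print(np.degrees(np.arcsin(T[2,0])))"
```

```text
tool [ 0.5654 -0.2309  0.0819] yaw 99.03 ft [-0.9 -0.4 -3.2]
pan normal world [-0.005 -0.006  1.   ] tool->pan a 28.72 floor above TCP along n -0.0386
backwall y (tool plane) 3624 [0.03790841 0.04371013 0.04696333]
side -1 2273 slope deg -0.04 x@.1 -0.0872
side 1 2267 slope deg -0.07 x@.1 0.0874
28.987633156257296
```

Call:
apply_moves:
  steps:
    - [[-0.012,0,0.021],[0,0,0],0.05]
    - [[-0.018,0,0.033],[0,0,0],0.05]
    - [[-0.022,0,0.04],[0,0,0],0.05]
    - [[-0.018,0,0.033],[0,0,0],0.05]
    - [[-0.012,0,0.021],[0,0,0],0.05]
    - [[-0.007,0,0.013],[0,0,0],0.05]
    - [[0,0,0],[0,0,0],0.05]
    - [[0,0,0],[0,0,0],0.05]

```text
clock: 20.93
eef_pos: [0.5647, -0.231, 0.0447]
tool_rot: [0.629, 0.736, 0.164, -0.19]
ft_force: [0.0, 0.0, -1.0]
grip_width: 0.0213
grasp_force: 59.6
```

```bash
python3 pan.py w14
```

```text
tool [ 0.5647 -0.231   0.0447] yaw 98.95 ft [-2.1  1.  -0.5]
pan normal world [-0.001 -0.007  1.   ] tool->pan a 28.67 floor above TCP along n -0.0385
backwall y (tool plane) 3623 [0.03792304 0.0437419  0.04709507]
side -1 2276 slope deg 0.03 x@.1 -0.0871
side 1 2276 slope deg -0.06 x@.1 0.0875
```

Touching down. Now open and back out along the tool axis.

Call:
apply_moves:
  steps:
    - [[0,0,0],[0,0,0],0.53]
    - [[0,0,0],[0,0,0],0.53]
    - [[0,0,0],[0,0,0],0.53]
    - [[0,0,0],[0,0,0],0.53]
    - [[0,0,-0.06],[0,0,0],0.53]
    - [[0,0,-0.12],[0,0,0],0.53]
    - [[0,0,-0.15],[0,0,0],0.53]
    - [[0,0,-0.15],[0,0,0],0.53]

```text
clock: 21.65
eef_pos: [0.5718, -0.277, 0.1292]
tool_rot: [0.629, 0.736, 0.163, -0.191]
ft_force: [0.3, -0.9, 0.1]
grip_width: 0.045
grasp_force: 0.0
```

Call:
apply_moves:
  steps:
    - [[0,0,-0.1],[0,0,0],0.53]
    - [[0,0,-0.1],[0,0,0],0.53]
    - [[0,0,0],[0,0,0],0.53]
    - [[0,0,0],[0,0,0],0.53]
    - [[0,0,0],[0,0,0],0.53]
    - [[0,0,0],[0,0,0],0.53]
    - [[0,0,0],[0,0,0],0.53]
    - [[0,0,0],[0,0,0],0.53]

```text
clock: 22.32
eef_pos: [0.5747, -0.2955, 0.1625]
tool_rot: [0.629, 0.736, 0.163, -0.191]
ft_force: [-0.0, -0.1, -0.1]
grip_width: 0.045
grasp_force: 0.0
```

```bash
python3 caps.py; python3 - <<'E'
from h import *
print(bot.get_obs()['eef_pos'],bot.get_obs()['ft_force'])
f=camera('top')[0];g=camera('side')[0]
a=cv2.resize(f[100:300,150:450],(800,533),interpolation=cv2.INTER_CUBIC)
cv2.imwrite('pics/fin.png',a[:,:,::-1])
# pan floor plane from the wrist
C=cal('wrist');im,d=camera('wrist');hsv=cv2.cvtColor(im,cv2.COLOR_RGB2HSV)
v,u=np.mgrid[:400,:640];P=withdepth(C,np.c_[u.ravel(),v.ravel()],d.ravel()).reshape(400,640,3)
y=np.radians(9.5);X=P[...,0]-.5485;Y=P[...,1]+.136;x=X*np.cos(y)+Y*np.sin(y);w=-X*np.sin(y)+Y*np.cos(y)
m=(d>0)&(hsv[...,1]<70)&(abs(x)<.07)&(abs(w)<.03)&(abs(P[...,2]-.006)<.015);q=P[m];c=q.mean(0);print('floor',c,np.linalg.svd(q-c,full_matrices=False)[2][2])
E
```

```text
top brass box xyz 0.059 -0.142 0.001 68
top brass box xyz 0.042 -0.144 0.001 64
top brass box xyz 0.042 -0.006 0.029 92
top brass box xyz -0.006 -0.144 0.002 127
top brass box xyz -0.048 -0.001 0.031 159
side brass box xyz -0.009 -0.177 0.001 50
[ 0.57486991 -0.29585502  0.16297264] [-0.81595927 -0.24687052  0.03584873]
floor [ 0.54858187 -0.13655966  0.00627559] [ 8.31187224e-04 -1.43726418e-03 -9.99998622e-01]
```

View pics/fin.png

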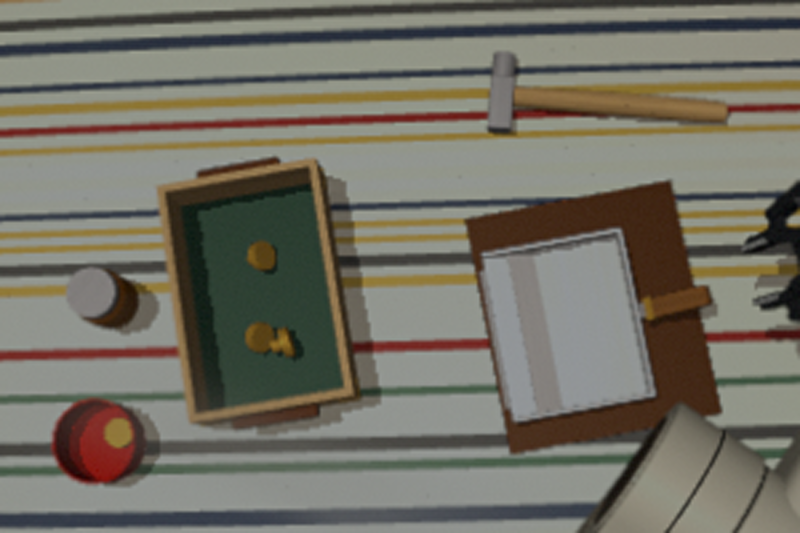

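The final picture shows three caps in the box at (262,255), (259,338) and (285,343). The reject is in the upright tin at (118,432), and the empty pan is flat on the mat at (570,325).

```bash
python3 -c "
from workcell import bot
print(bot.job_done())"
```

```text
the job is handed in; nothing more can be done
None
```

The job is handed in at about 22.5 s of the 64 s allowed; no verdict came back. In the last pictures the reject is in the upright tin, all three good caps are in the stock box, and the empty pan is flat on the mat. The hammer, file and jar were not touched.

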